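Fit and lock a cam coupling on a tank's grooved adaptor

ROBOT

A 6-joint arm with a two-finger parallel gripper is mounted at the origin on a cart in front of the work surface, level with it; the furniture and walls round the work are solid. World frame = base frame: x ahead of the robot, y to its left, z up, the work surface at z = 0. Lengths are in mm, angles in rad, forces in N, time in s.
With the tool pointing down it reaches from about 350 to 725 mm from the base axis. Payload 4.3 kg.
Tool frame: the origin (TCP) lies midway between the tips of the shut fingers; the grasp point (between the pads) lies 19 mm behind it; y points along the fingers, z is the direction in which the jaws open and shut, and the axes are right-handed (so a half turn about y gives the same grasp; the last joint's range is limited). The gripper opens to 85 mm and grips with 20 to 120 N. Pads are 22 mm wide; open, the fingers measure 114 mm over their backs; the gripper's body (76 mm by 85 mm) begins 54 mm behind the grasp point. The pads swing forward as they close: fully open they stand 13 mm farther back than shut.
Start: joints at [1.22, 0.377, 0.081, 1.274, 0, 1.46], TCP at [137.13, 558.446, 231.329] pointing down, gripper open.
Joint ranges: [-2.72, 2.72], [-0.84, 1.66], [-1.02, 1.22], [-1.77, 2.12], [-1.37, 1.28], [-3.14, 3.14]. Speed limits (rad/s): [2.57, 2.57, 3.14, 3.14, 3.14, 3.14].

INTERFACE

Orientations are given as a rotation vector (axis times angle).
In Python, from plant import * gives the robot as it stands.
- The arm moves only by the tool play_rows, never from a script. Its argument "increments" is one flat list of numbers, 5 for each row, row after row: the shift along the tool's x, y, z in cm, then the turn about the tool's y in degrees, then the opening in per cent of the stroke, from 0 (shut) to 100 (fully open). A call has 1 to 10 rows; each row is the pose to reach, as a shift and turn from the pose commanded when the call began, along the tool's axes at that moment; what a row does not reach only later rows make up. A row lasts 1/12 s, in which the tool goes at most 41.7 mm and 7.16 degrees, less where a joint would pass 70% of its speed; a pose out of reach is approached as far as the arm can. A call with a gripper value outside its range is refused whole. The fingers move at their own pace and stop on an object; the grip force is fixed at half the most. Time passes only in rows, so rows that repeat a pose let the fingers close. It gives the time, the measured TCP pose, the force and the opening at its end, in the units of the state.
- state(): the state, without advancing time (a new reading comes with each control period).
- snapshot(name): name is "scene" or "top" or "wrist"; returns the picture (480x640x3 uint8, red, green, blue); there is no depth.
- calibration(name): a dict with "fx", "fy", "cx", "cy" (pixels), "pose" (4x4, takes a point from camera to world coordinates). Camera axes: x right, y up, looking along -z (the intrinsics and any distortion apply to the point x, -y, -z); pixel columns grow to the right and rows downward; lengths in mm; the calibration is good to about 2 mm. A picture is of the moment at which its call begins: read the wrist's pose just before it. calibration takes no time and is no camera call; for the wrist camera it gives the pose at the moment of the call.
- finish_job(): hands the job in, once; it reports no verdict.
The state is a dict: "time_s": time; "joint_pos": joint angles; "joint_velocities": joint speeds; "effort": joint torques, N m; "eef_pos": TCP position; "orientation": TCP orientation; "wrist_force": force on the tool from outside, world axes, zero at the start; "torque": the same for the moment, N m; "width": finger opening in mm.
Only numpy, scipy, OpenCV 4.12 (cv2) and the standard library are available. Lean on these libraries where they do the work, as an engineer would, in place of code of your own. Each camera call takes 0.05 s, during which the arm holds its last target.

TASK

Fit the loose cam coupling onto the upright grooved adaptor on the little tank: with both cam arms up, push it straight down by feel until it is home on its gasket, then swing the two cam arms down one after the other until each lies closed along the coupling's side. The adaptor may be screwed in more or less far, so do not ram the coupling or force an arm, and leave the tools and other things on the bench where they are.

Things in the scene. Friction and masses are not known exactly. Their poses are not given: they have to be found in the camera images.
- coupling: Loose aluminium cam-lock coupling, 0.45 to 0.7 kg with its arms, standing mouth down. Origin: centre of its mouth (underside); z up its axis, x through its two arms. Round bell 58 mm across, bore 47 mm, 50 mm high, with an octagonal neck on it. Any turn about the adaptor will do, but with the arms to the left and right of the robot there is most room to reach them.
- coupling_neck (a point): Centre of the coupling's octagonal neck, 65 mm above the mouth: 42 mm across flats (flats face x, y and the diagonals), 50 to 80 mm above the mouth; above it a brass plug with a 17 mm square head, to 92 mm. A place to grip, with the fingers closing across the line of the arms.
- coupling_mouth (a point): Mouth of the coupling. Inside: a rubber lip 29.5 to 35.5 mm above it, which drags on the adaptor's head with about 8 to 16 N over the last 9 mm of the push, and a gasket 38.5 mm above it that bears on the adaptor's top, gives up to 3 mm at 6 N per mm and then stops hard. Set down gently it stays up on the lip; pushed on with about 20 N and let go, it stays home.
- tank: Low round grey tank with a bolted cover, 206 mm across (four feet to 232 mm), 36 mm high, fixed to the bench; origin at the centre of its underside, z up. Coupling and tank (with its adaptor) must not bear on one another with over 65 N while both arms are up or 90 N later, all contacts and the lip's squeeze summed: a 25 N push makes 48 N, an arm shut with 8 N 61 N, 12 N 68 N, 16 N 81 N.
- lock_nut (a point): Top of the hexagon nut on the tank's cover, 50 mm above the tank's origin; the upright aluminium adaptor stands in it, screwed in more or less far: its top is 130.5 to 166.5 mm above the tank's origin, not measured, to be found by feel. From its top down: head 45 mm across, 14 high; groove 30 across, 17 high; collar 45 across, 33 high; thread 35. Top edges bevelled 3 mm; 1 mm of play in the coupling.
- cam_a (a joint): Steel cam arm on the coupling's +x side, rad: 0 straight out level, negative raised, positive swung down; stop at 1.60, hanging along the side (closed). Pivot along the coupling's y, 31 mm out from its axis, 30 mm above the mouth. Stays where left. Takes 3 to 5 N at 50 mm from the pivot, 6 to 11 N past 1.35 where the cam bites and draws the coupling down; let go, it may ease back 0.1.
- cam_a_press (a point): Middle of the outer (upper, when level) face of cam arm a, 50 mm from its pivot and 7.5 mm off the pivot's level. The arm is a bar 14 mm wide and 6 to 7 mm thick, 63 mm long from the pivot, ending in a 22 mm pull ring that reaches to 80 mm.
- cam_b (a joint): Cam arm on the coupling's -x side, the mirror image of cam_a: 0 straight out level, negative raised, positive swung down, stop at 1.60, closed.
- cam_b_press (a point): Middle of the outer face of cam arm b, 50 mm from its pivot, as on arm a.
- wrench_adjustable: Adjustable spanner, 186 mm long, 12 mm high, lying to the left of the tank; not part of the job. Origin: centre of its underside.
- masking_tape: Roll of masking tape, 109 mm across, 24 mm high, lying flat; not part of the job. Origin: centre of its underside.
- sample_tin: Small paint tin, 66 mm across, 85 mm high, standing; not part of the job. Origin: centre of its underside.

How it is judged (in metres and radians):
On the way, in this order (a step that is already met when the one before it is completed fails the run):
1. the coupling is home: its gasket rests on the adaptor's top (mouth within 0.5 mm of 38.5 mm below it, or lower), upright, both arms still up (distance between coupling and adaptor_c0 below 0.0485 m and horizontal distance between coupling and tank below 0.004 m and angle between coupling's own z axis and vertical below 0.06 rad and value of joint each of cam_a, cam_b below 0.3 rad), for 0.2 s.
2. one arm is closed, its cam in the groove, the other arm still up (distance between coupling and adaptor_c0 below 0.0485 m and horizontal distance between coupling and tank below 0.004 m and angle between coupling's own z axis and vertical below 0.06 rad and ((value of joint cam_a above 1.4 rad and value of joint cam_b below 0.9 rad) or (value of joint cam_b above 1.4 rad and value of joint cam_a below 0.9 rad))), for 0.2 s.
At the end, for the whole second after the job is handed in: The coupling sits on the adaptor, its gasket pressed at least 0.5 mm on the adaptor's top, within 4 mm of the tank's axis and 0.06 rad of upright; both cam arms read over 1.40 rad (1.60 is the stop); the coupling is at rest (distance between coupling and adaptor_c0 below 0.0475 m and horizontal distance between coupling and tank below 0.004 m and angle between coupling's own z axis and vertical below 0.06 rad and value of joint each of cam_a, cam_b above 1.4 rad and linear speed of coupling below 0.02 m/s); the robot touches nothing.
It fails at once if the coupling is rammed on: over 65 N between it and the tank with its adaptor while both arms are up (contact force between coupling and tank above 65 N and value of joint each of cam_a, cam_b below 0.9 rad).
It fails at once if an arm is forced: over 90 N between the coupling and the tank with its adaptor (contact force between coupling and tank above 90 N).
It fails at once if the spanner, tape roll or tin is moved more than 30 mm (distance of any of wrench_adjustable, masking_tape, sample_tin from where it was at the start of the episode above 0.03 m).
It also fails if it takes over 69 s, if anything falls off the work surface, if the arm or the gripper's body presses on something with over 40 N, if the wrist force passes 120 N, or if a joint passes its speed limit or range.

## Working session

There is one attempt and no reset: what is moved stays moved. The work goes in short steps, Python scripts to look and compute and a tool call to move; the robot and the scene stay as the last step left them, time stands still between calls to the robot, and variables do not carry over. Pictures are saved under pics/ and viewed, and the job is handed in when it is done.

Besides the shell and the picture viewer there is one more tool, called after "Emit:" as name(argument=value, ...) on one line, values as JSON. play_rows: Moves the arm, as the interface text tells. Its arguments: {"type":"object","properties":{"increments":{"type":"array"}},"required":["increments"]}

```bash
mkdir -p pics; ls
python3 - <<'E'
from plant import *
import cv2,numpy as np
print(state())
for n in ("scene","top","wrist"):
    im=snapshot(n); cv2.imwrite(f"pics/{n}0.png",im[:,:,::-1])
    c=calibration(n); print(n,{k:(np.round(v,3).tolist()) for k,v in c.items()})
E
```

```text
pics
{'time_s': 0.0, 'joint_pos': array([1.21971087e+00, 3.78045375e-01, 7.96320628e-02, 1.27437979e+00,
       2.06872603e-05, 1.46050555e+00]), 'joint_velocities': array([-0.00185161,  0.0017397 ,  0.00084495,  0.00205586, -0.00043278,
        0.00191582]), 'effort': array([-9.67671294e-04, -4.63604593e+01,  2.69874144e+01,  2.08772323e-02,
       -1.40831580e-04,  8.84525413e-07]), 'eef_pos': array([136.88287647, 557.80696817, 230.37334347]), 'orientation': array([-1.56445832,  0.18946263, -0.18871215]), 'wrist_force': array([ 0.00757262, -0.90080062,  0.05467402]), 'torque': array([ 0.01353061,  0.00981913, -0.00743164]), 'width': 85.17091337471159}
scene {'fx': 458.423, 'fy': 458.423, 'cx': 319.368, 'cy': 239.086, 'pose': [[0.806, 0.384, -0.451, 29.861], [-0.592, 0.525, -0.612, -725.401], [0.002, 0.76, 0.65, 836.145], [0.0, 0.0, 0.0, 1.0]]}
top {'fx': 498.166, 'fy': 498.166, 'cx': 326.868, 'cy': 235.661, 'pose': [[0.008, 0.994, -0.108, 409.325], [-1.0, 0.006, -0.02, -27.088], [-0.019, 0.109, 0.994, 1307.036], [0.0, 0.0, 0.0, 1.0]]}
wrist {'fx': 365.234, 'fy': 365.234, 'cx': 318.637, 'cy': 239.243, 'pose': [[0.239, -0.937, -0.256, 72.773], [0.971, 0.23, 0.066, 575.087], [-0.003, -0.265, 0.964, 372.42], [0.0, 0.0, 0.0, 1.0]]}
```

View pics/scene0.png

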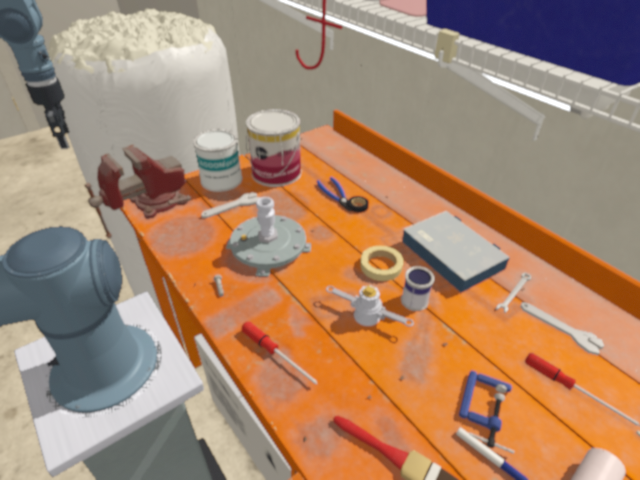

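View pics/top0.png

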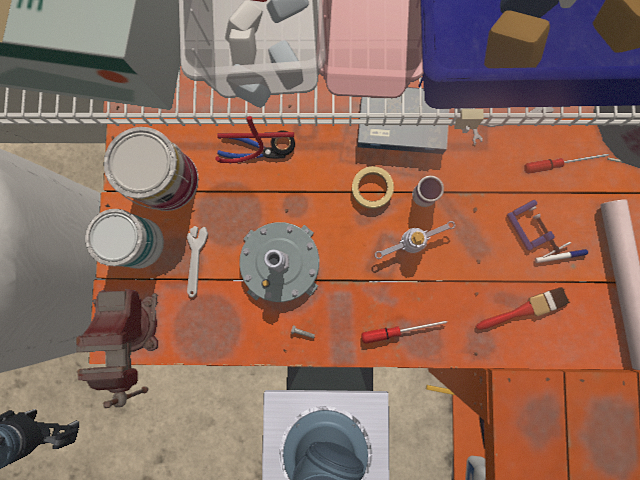

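View pics/wrist0.png

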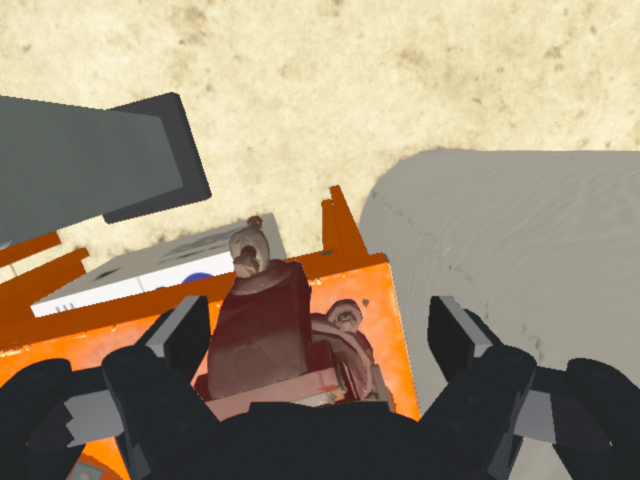

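```bash
cat > h.py <<'E'
import numpy as np,cv2
def ray(c,u,v):
    T=np.array(c["pose"]);d=np.array([(u-c["cx"])/c["fx"],-(v-c["cy"])/c["fy"],-1.0])
    return T[:3,3],T[:3,:3]@d
def onz(c,u,v,z):
    o,d=ray(c,u,v);return o+d*(z-o[2])/d[2]
def tri(c1,p1,c2,p2):
    o,d=ray(c1,*p1);q,e=ray(c2,*p2)
    s=np.linalg.lstsq(np.c_[d,-e],q-o,rcond=None)[0]
    a,b=o+s[0]*d,q+s[1]*e
    return (a+b)/2,np.linalg.norm(a-b)
def proj(c,p):
    T=np.array(c["pose"]);q=T[:3,:3].T@(np.array(p)-T[:3,3])
    return c["cx"]+c["fx"]*q[0]/-q[2],c["cy"]-c["fy"]*q[1]/-q[2]
E
python3 - <<'E'
from plant import *
import sys
sys.path.insert(0,'.')
from h import *
top=cv2.imread("pics/top0.png");sc=cv2.imread("pics/scene0.png")
a=cv2.resize(top[205:285,365:465],None,fx=6,fy=6,interpolation=cv2.INTER_CUBIC)
b=cv2.resize(top[210:320,230:330],None,fx=5,fy=5,interpolation=cv2.INTER_CUBIC)
cv2.imwrite("pics/cropA.png",a);cv2.imwrite("pics/cropB.png",b)
cv2.imwrite("pics/cropC.png",cv2.resize(sc[265:345,305:425],None,fx=6,fy=6,interpolation=cv2.INTER_CUBIC))
cv2.imwrite("pics/cropD.png",cv2.resize(sc[190:280,220:320],None,fx=6,fy=6,interpolation=cv2.INTER_CUBIC))
E
```

```text
(no output)
```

View pics/cropA.png

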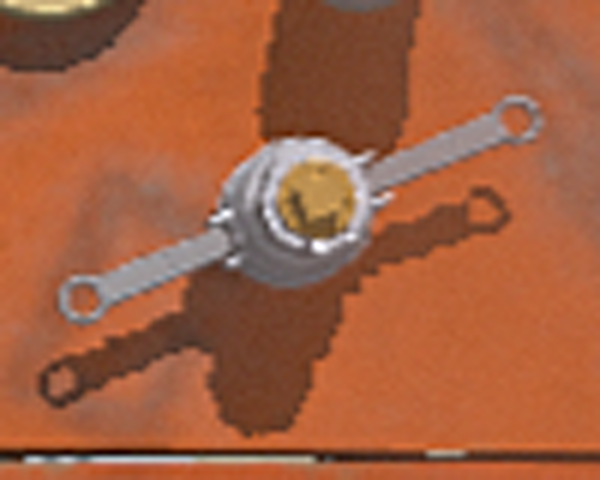

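View pics/cropB.png

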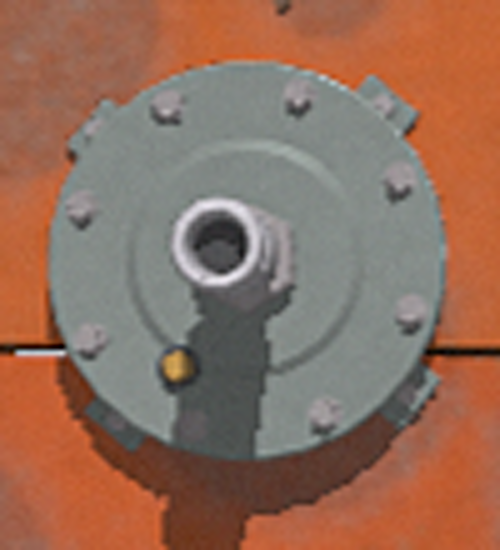

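View pics/cropC.png

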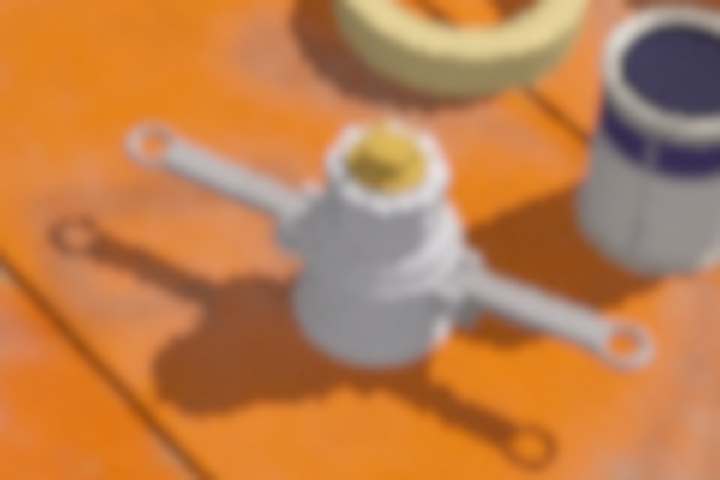

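View pics/cropD.png

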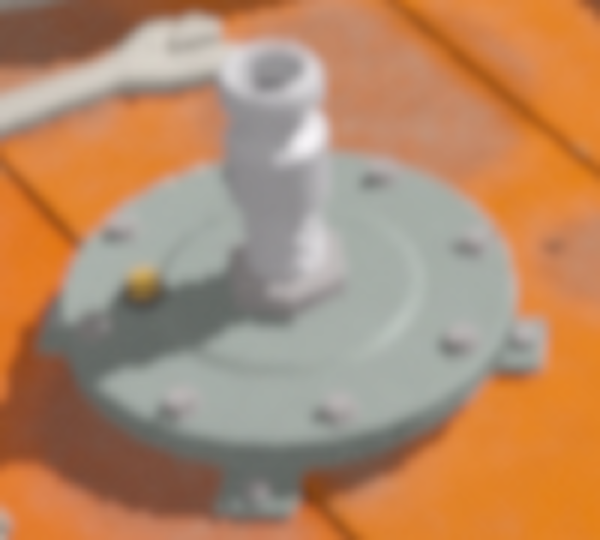

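Run:
```python
from plant import *
from h import *
ct=calibration("top");cs=calibration("scene")
for n,a,b in [("plug",(417.7,238),(369.2,291.3)),("ringL",(378.7,254.7),(330.5,289)),("ringR",(451.5,224.8),(409.2,322.3)),("adtop",(273.4,258.4),(265.7,202))]:
    print(n,*[np.round(x,1) for x in tri(ct,a,cs,b)])
im=cv2.imread("pics/top0.png");hsv=cv2.cvtColor(im,cv2.COLOR_BGR2HSV)
m=cv2.inRange(hsv,(20,95,90),(35,255,255));m[:200]=0
for c in cv2.findContours(m,cv2.RETR_EXTERNAL,cv2.CHAIN_APPROX_NONE)[0]:
    if cv2.contourArea(c)>15: print("brass",cv2.boundingRect(c),cv2.contourArea(c),np.round(cv2.minEnclosingCircle(c),1) if 0 else cv2.minEnclosingCircle(c))
g=cv2.inRange(hsv,(55,8,40),(110,90,200));g2=np.zeros_like(g);g2[210:315,232:330]=g[210:315,232:330]
c=max(cv2.findContours(g2,cv2.RETR_EXTERNAL,cv2.CHAIN_APPROX_NONE)[0],key=cv2.contourArea)
print("tank",cv2.boundingRect(c),cv2.fitEllipse(c))
for z,u,v in [(36,279.4,262),(92,417.7,238),(85,417,238),(150,273.4,258.4)]: print(z,np.round(onz(ct,u,v,z),1))
# height from rim ellipse center by manual edges
for u,v in [(239.8,262),(319,262),(279.4,222.3),(279.4,301.6)]: print(np.round(onz(ct,u,v,36),1))
```

```text
plug [ 537.6 -226.4   82.1] 1.9
ringL [ 499.5 -134.6   34.7] 1.1
ringR [ 576.8 -320.1   38.6] 1.5
adtop [482.1 119.7 148.9] 1.2
brass (427, 385, 26, 9) 83.0 ((439.5, 389.0), 13.124505043029785)
brass (374, 200, 14, 7) 19.0 ((380.5, 202.5), 6.96429443359375)
tank (240, 223, 79, 79) ((279.3997802734375, 262.02642822265625), (79.85076141357422, 80.7823257446289), 41.0847282409668)
36 [479.5 118.8  36. ]
92 [ 537.3 -225.3   92. ]
85 [ 538.1 -224.7   85. ]
150 [481.5 119.8 150. ]
[478.8 220.4  36. ]
[480.2  17.5  36. ]
[581.9 120.6  36. ]
[379.1 116.9  36. ]
```

```bash
cat >> h.py <<'E'
from scipy.spatial.transform import Rotation as Ro
def go(s,p,jaw=None):
    """increments to world p (mm) and jaw heading (deg from +x, mod 180)"""
    R=Ro.from_rotvec(s["orientation"]).as_matrix()
    d=R.T@(np.array(p)-s["eef_pos"])/10
    h=np.degrees(np.arctan2(R[1,2],R[0,2]))
    t=0
    if jaw is not None:
        t=-((jaw-h+90)%180-90)   # tool y down: positive turn = clockwise seen from above
    print("R",np.round(R,3).tolist(),"heading",round(h,1)); print("inc cm",np.round(d,2),"turn deg",round(t,1))
E
python3 - <<'E'
from plant import *
from h import *
s=state()
go(s,[430,330,230]);go(s,[540,-120,230]);go(s,[538,-227,230],22.6)
E
```

```text
R [[0.971, -0.001, 0.238], [-0.238, -0.002, 0.971], [-0.0, -1.0, -0.002]] heading 76.2
inc cm [ 33.9    0.08 -15.15] turn deg 0
R [[0.971, -0.001, 0.238], [-0.238, -0.002, 0.971], [-0.0, -1.0, -0.002]] heading 76.2
inc cm [ 55.31   0.14 -56.23] turn deg 0
R [[0.971, -0.001, 0.238], [-0.238, -0.002, 0.971], [-0.0, -1.0, -0.002]] heading 76.2
inc cm [ 57.66   0.15 -66.67] turn deg 53.6
```

Emit:
play_rows(increments=[4, -0.5, -1.7, 0, 100, 8, -1, -3.4, 0, 100, 12, -1, -5.1, 0, 100, 16, -1, -7, 0, 100, 20, -1, -8.8, 0, 100, 24, -1, -10.5, 0, 100, 28, -1, -12.2, 0, 100, 31, -1, -14, 0, 100, 34, -1, -15.2, 0, 100])

```text
time_s: 0.9
eef_pos: [432.0, 327.7, 241.2]
orientation: [-1.563, 0.19, -0.189]
wrist_force: [-0.2, 0.8, 0.7]
width: 85.4
```

Run:
```python
from plant import *
from h import *
s=state();print(s["eef_pos"])
go(s,[530,-20,235]);go(s,[520,-195,235],22.6)
```

```text
[432.03287082 327.65211447 241.15544249]
R [[0.971, -0.001, 0.239], [-0.239, -0.0, 0.971], [-0.0, -1.0, -0.001]] heading 76.2
inc cm [ 17.82   0.63 -31.42] turn deg 0
R [[0.971, -0.001, 0.239], [-0.239, -0.0, 0.971], [-0.0, -1.0, -0.001]] heading 76.2
inc cm [ 21.03   0.63 -48.65] turn deg 53.6
```

Emit:
play_rows(increments=[2, 0, -3.3, 5, 100, 4, 0, -6.6, 10, 100, 6, 0, -10, 15, 100, 8, 0, -13.3, 20, 100, 10, 0, -16.6, 25, 100, 12, 0, -20, 30, 100, 14, 0, -23.3, 35, 100, 16, 0, -26.6, 40, 100, 17, 0, -30, 45, 100, 17.8, 0.5, -31.4, 50, 100])

```text
time_s: 1.73
eef_pos: [529.5, -21.7, 236.7]
orientation: [-1.39, 0.871, -0.874]
wrist_force: [-0.0, 0.4, -0.6]
width: 85.1
```

Run:
```python
from plant import *
from h import *
s=state();print(s["eef_pos"])
go(s,[538,-227,235],22.6)
```

```text
[529.48128261 -21.73684727 236.70203572]
R [[0.434, 0.001, 0.901], [-0.901, -0.002, 0.434], [0.002, -1.0, 0.0]] heading 25.7
inc cm [18.86  0.21 -8.15] turn deg 3.1
```

Emit:
play_rows(increments=[3.8, 0, -1.6, 3, 100, 7.6, 0, -3.3, 3, 100, 11.4, 0, -4.9, 3, 100, 15, 0, -6.5, 3, 100, 18.8, 0.2, -8.1, 3, 100, 18.8, 0.2, -8.1, 3, 100, 18.8, 0.2, -8.1, 3, 100])

```text
time_s: 2.32
eef_pos: [538.9, -224.2, 233.3]
orientation: [-1.372, 0.91, -0.908]
wrist_force: [-0.1, -0.0, 0.8]
width: 85.4
```

Run:
```python
from plant import *
from h import *
s=state();print(s["eef_pos"])
go(s,[538,-227,235],22.6)
c=calibration("wrist");im=snapshot("wrist");cv2.imwrite("pics/w1.png",im[:,:,::-1])
print(c["pose"].round(3).tolist(), proj(c,[538,-227,92]),proj(c,[538,-227,80]))
import json;json.dump({k:np.array(v).tolist() for k,v in c.items()},open("w1.json","w"))
```

```text
[ 538.90501374 -224.15569832  233.3417265 ]
R [[0.39, -0.001, 0.921], [-0.921, 0.001, 0.39], [-0.001, -1.0, -0.001]] heading 23.0
inc cm [ 0.23 -0.17 -0.19] turn deg 0.4
[[0.921, -0.376, -0.102, 513.792], [0.39, 0.888, 0.245, -161.533], [-0.002, -0.265, 0.964, 375.238], [0.0, 0.0, 0.0, 1.0]] (np.float64(315.2810838058499), np.float64(229.45506859067763)) (np.float64(315.4372470320431), np.float64(225.99821045861978))
```

View pics/w1.png

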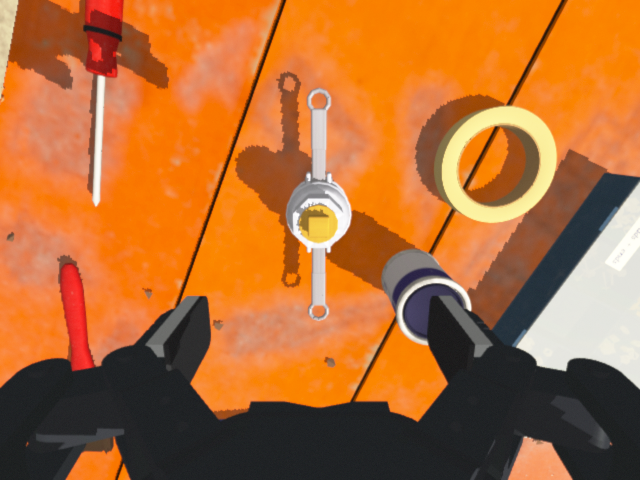

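Run:
```python
from plant import *
from h import *
import json
c=json.load(open("w1.json"))
im=cv2.imread("pics/w1.png");cv2.imwrite("pics/w1c.png",cv2.resize(im[80:330,270:370],None,fx=2.4,fy=2.4,interpolation=cv2.INTER_CUBIC))
hsv=cv2.cvtColor(im,cv2.COLOR_BGR2HSV);m=cv2.inRange(hsv,(20,120,80),(32,255,255));m[:, :280]=0;m[:,370:]=0
cs=cv2.findContours(m,cv2.RETR_EXTERNAL,cv2.CHAIN_APPROX_NONE)[0];k=max(cs,key=cv2.contourArea)
print(cv2.boundingRect(k),cv2.minEnclosingCircle(k))
for n,u,v,z in [("sq",318.5,223,92),("ringfar",319.5,100.5,30),("ringnear",319,311,30)]: print(n,onz(c,u,v,z).round(1))
print("tin",onz(c,433,309,85).round(1), onz(calibration("top"),428.5,189,85).round(1))
```

```text
(300, 205, 38, 38) ((318.3739013671875, 223.9816131591797), 19.047008514404297)
sq [ 538.3 -221.1   92. ]
ringfar [ 501.1 -131.2   30. ]
ringnear [ 580.6 -320.    30. ]
tin [ 660.4 -254.3   85. ] [ 660.6 -254.6   85. ]
```

View pics/w1c.png

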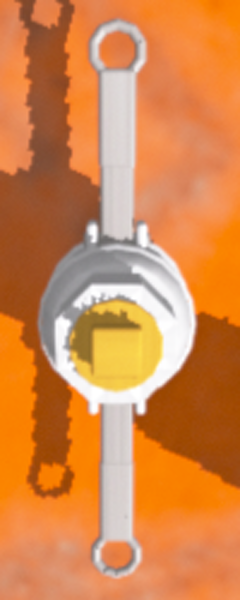

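Emit:
play_rows(increments=[0, 4, 0, 0, 100, 0, 8, 0, 0, 100, 0, 12, 0, 0, 100, 0, 15, 0, 0, 100, 0, 17.3, 0, 0, 100, 0, 18.3, 0, 0, 100, 0, 18.3, 0, 0, 100, 0, 18.3, 0, 0, 100])

```text
time_s: 3.03
eef_pos: [539.7, -221.1, 51.9]
orientation: [-1.374, 0.905, -0.905]
wrist_force: [0.1, 0.2, 1.4]
width: 84.9
```

Run:
```python
from plant import *
from h import *
s=state();print(s["eef_pos"])
c=calibration("wrist");im=snapshot("wrist");cv2.imwrite("pics/w2.png",im[:,:,::-1])
```

```text
[ 539.68436318 -221.14463264   51.94521971]
```

View pics/w2.png

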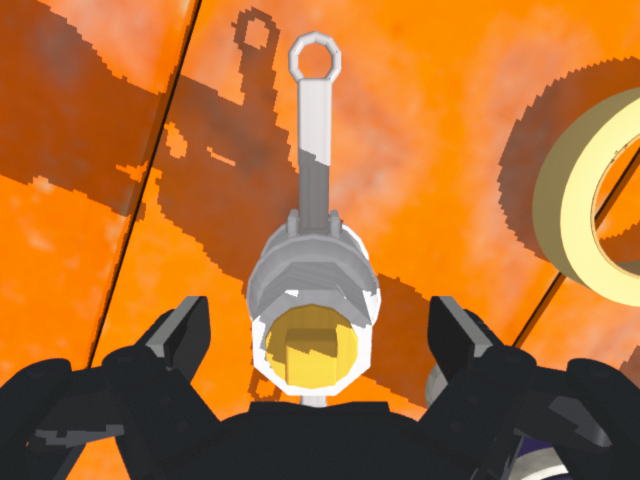

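Run:
```python
from plant import *
from h import *
s=state();c=calibration("wrist")
p=onz(c,311.5,345,92);print(p.round(1));go(s,[p[0],p[1],50],23)
print("eef proj", proj(c,s["eef_pos"]),proj(c,s["eef_pos"]+[0,0,40]))
im=cv2.imread("pics/w2.png");cv2.imwrite("pics/w2c.png",cv2.resize(im[220:420,200:440],None,fx=3,fy=3,interpolation=cv2.INTER_CUBIC))
```

```text
[ 537.7 -218.3   92. ]
R [[0.395, 0.002, 0.919], [-0.919, -0.001, 0.395], [0.002, -1.0, 0.002]] heading 23.3
inc cm [-0.45  0.29 -0.12] turn deg 0.3
eef proj (np.float64(316.1208526894703), np.float64(303.9631176794265)) (np.float64(315.32021601193514), np.float64(359.0992675697918))
```

View pics/w2c.png

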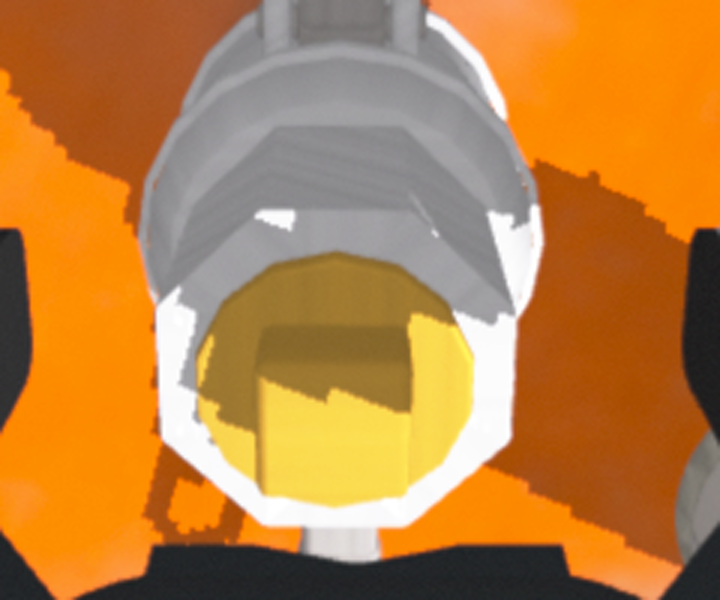

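Run:
```python
from plant import *
from h import *
s=state();c=calibration("wrist")
for u,v,z in [(312,342.5,80),(312,362,92)]:
  p=onz(c,u,v,z);print(p.round(1));go(s,[p[0],p[1],50],23)
for v in (290,395):print(onz(c,312,v,80))
```

```text
[ 540.2 -224.2   80. ]
R [[0.395, 0.002, 0.919], [-0.919, -0.001, 0.395], [0.002, -1.0, 0.002]] heading 23.3
inc cm [ 0.19  0.29 -0.13] turn deg 0.3
[ 540.3 -223.9   92. ]
R [[0.395, 0.002, 0.919], [-0.919, -0.001, 0.395], [0.002, -1.0, 0.002]] heading 23.3
inc cm [ 0.17  0.29 -0.11] turn deg 0.3
[ 532.3460632  -205.73110923   80.        ]
[ 548.69218027 -244.32009816   80.        ]
```

Emit:
play_rows(increments=[0.2, 0.2, -0.1, 0, 100, 0.2, 0.2, -0.1, 0, 80, 0.2, 0.2, -0.1, 0, 60, 0.2, 0.2, -0.1, 0, 40, 0.2, 0.2, -0.1, 0, 20, 0.2, 0.2, -0.1, 0, 0, 0.2, 0.2, -0.1, 0, 0, 0.2, 0.2, -0.1, 0, 0, 0.2, 0.2, -0.1, 0, 0])

```text
time_s: 3.83
eef_pos: [539.4, -224.7, 50.1]
orientation: [-1.374, 0.905, -0.907]
wrist_force: [-2.3, 0.2, 5.4]
width: 41.0
```

Run:
```python
from plant import *
from h import *
s=state();print(s["eef_pos"],s["width"],s["wrist_force"])
c=calibration("wrist");im=snapshot("wrist");cv2.imwrite("pics/w3.png",im[:,:,::-1])
```

```text
[ 539.44841203 -224.73060691   50.0834112 ] 41.039109939378015 [-2.2901633   0.18002689  5.36392828]
```

View pics/w3.png

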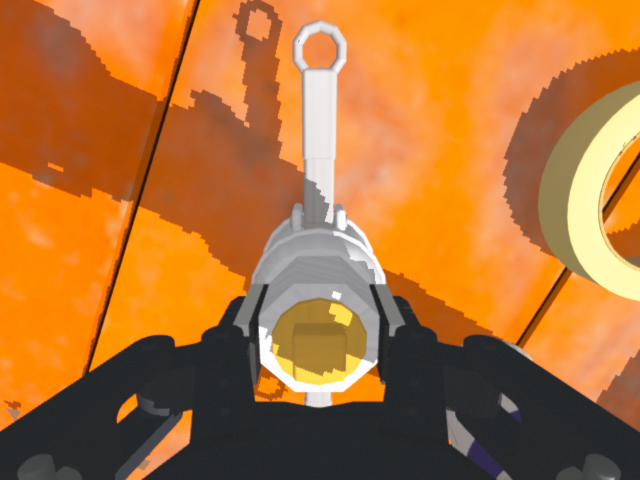

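Run:
```python
from plant import *
from h import *
s=state();c=calibration("wrist")
R=Ro.from_rotvec(s["orientation"]).as_matrix()
p=onz(c,320,337.5,80);print(p.round(1),"axis in tool frame", R.T@(p-s["eef_pos"]))
go(s,[540,-224,240]); go(s,[520,-80,240],14);go(s,[500,40,240],14)
```

```text
[ 540.2 -222.5   80. ] axis in tool frame [ -1.71977392 -29.9385923    1.54829238]
R [[0.394, 0.001, 0.919], [-0.919, -0.001, 0.394], [0.001, -1.0, 0.0]] heading 23.2
inc cm [ -0.03 -18.99   0.09] turn deg 0
R [[0.394, 0.001, 0.919], [-0.919, -0.001, 0.394], [0.001, -1.0, 0.0]] heading 23.2
inc cm [-14.05 -19.01   3.92] turn deg 9.2
R [[0.394, 0.001, 0.919], [-0.919, -0.001, 0.394], [0.001, -1.0, 0.0]] heading 23.2
inc cm [-25.87 -19.02   6.8 ] turn deg 9.2
```

Emit:
play_rows(increments=[0, -1.5, 0, 0, 0, 0, -4, 0, 0, 0, 0, -7.5, 0, 0, 0, 0, -11, 0, 0, 0, 0, -14.5, 0, 0, 0, 0, -17.5, 0, 0, 0, 0, -19, 0, 0, 0, 0, -19, 0, 0, 0, 0, -19, 0, 0, 0])

```text
time_s: 4.63
eef_pos: [539.3, -224.3, 238.5]
orientation: [-1.374, 0.906, -0.906]
wrist_force: [-0.7, -0.0, -6.0]
width: 40.8
```

Run:
```python
from plant import *
from h import *
s=state();print(s["eef_pos"],s["width"],s["wrist_force"],s["joint_pos"])
go(s,[500,40,240],14)
c=calibration("wrist");im=snapshot("wrist");cv2.imwrite("pics/w4.png",im[:,:,::-1])
```

```text
[ 539.26496184 -224.27109454  238.51870685] 40.84630560765441 [-0.7248484  -0.04629852 -6.00207733] [-5.02852314e-01  3.95236344e-01  1.26090871e-01  1.30204822e+00
  2.48730802e-04  6.62990586e-01]
R [[0.394, -0.0, 0.919], [-0.919, 0.0, 0.394], [-0.0, -1.0, -0.0]] heading 23.2
inc cm [-25.84  -0.14   6.8 ] turn deg 9.2
```

View pics/w4.png

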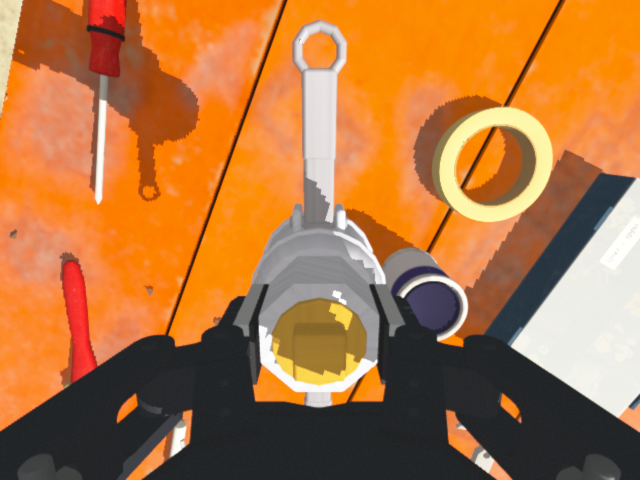

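Emit:
play_rows(increments=[-2, 0, 0.5, 1, 0, -5.5, 0, 1.4, 3, 0, -9, 0, 2.4, 5, 0, -13, 0, 3.4, 7, 0, -17, 0, 4.5, 9, 0, -20.5, 0, 5.4, 9, 0, -24, 0, 6.3, 9, 0, -25.8, 0, 6.8, 9, 0, -25.8, 0, 6.8, 9, 0, -25.8, 0, 6.8, 9, 0])

```text
time_s: 5.52
eef_pos: [498.1, 40.7, 236.7]
orientation: [-1.321, 1.026, -1.02]
wrist_force: [-0.3, -0.4, -4.9]
width: 40.9
```

Run:
```python
from plant import *
from h import *
import json
s=state();print(s["eef_pos"],s["width"],s["wrist_force"])
c=calibration("wrist");im=snapshot("wrist");cv2.imwrite("pics/w5.png",im[:,:,::-1])
json.dump({k:np.array(v).tolist() for k,v in c.items()},open("w5.json","w"))
print(proj(c,[480.5,119.5,149]))
go(s,[481,119.5,240],14)
```

```text
[498.12388785  40.65433638 236.71096831] 40.91060717317073 [-0.26465226 -0.43301847 -4.86237757]
(np.float64(321.94368921269603), np.float64(115.97232620321026))
R [[0.248, -0.005, 0.969], [-0.969, -0.0, 0.248], [-0.001, -1.0, -0.005]] heading 14.4
inc cm [-8.06 -0.32  0.29] turn deg 0.4
```

View pics/w5.png

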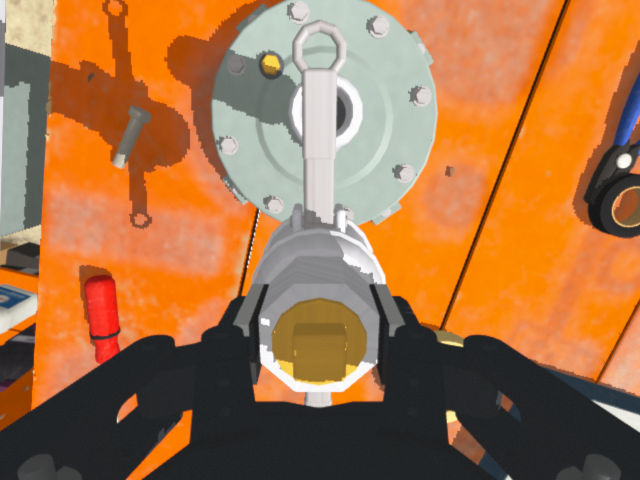

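Run:
```python
from h import *
im=cv2.imread("pics/w5.png");cv2.imwrite("pics/w5c.png",cv2.resize(im[55:170,260:390],None,fx=5,fy=5,interpolation=cv2.INTER_CUBIC))
cv2.imwrite("pics/w5d.png",cv2.resize(im[250:410,230:410],None,fx=4,fy=3.7,interpolation=cv2.INTER_CUBIC))
```

```text
(no output)
```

View pics/w5c.png

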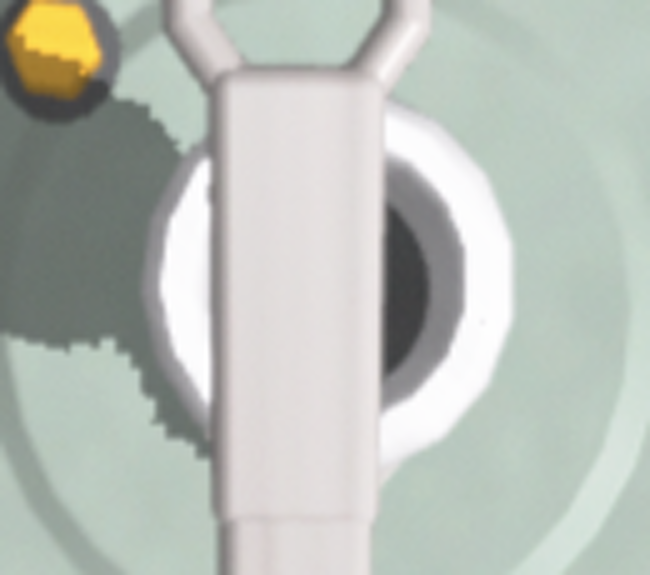

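View pics/w5d.png

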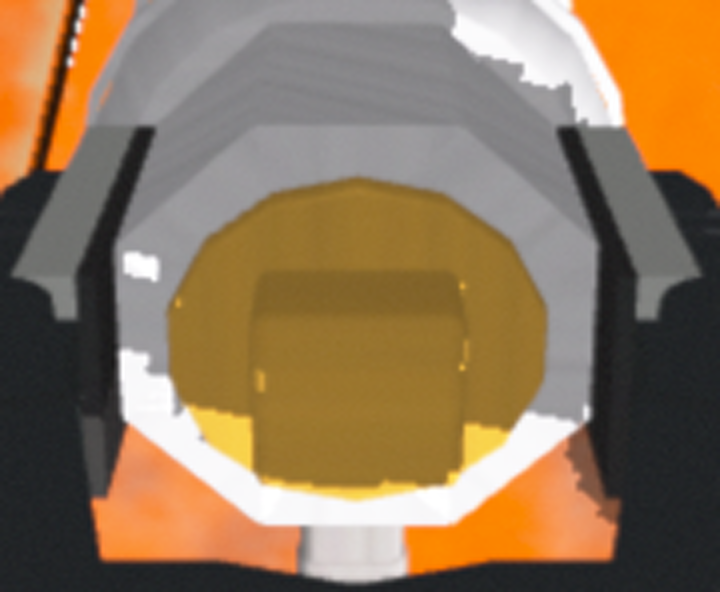

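Run:
```python
from plant import *
from h import *
import json
c=json.load(open("w5.json"));s=state()
R=Ro.from_rotvec(s["orientation"]).as_matrix()
for z in (135,149,165):print("adaptor",z,onz(c,325.8,111.5,z).round(1), "dia",np.linalg.norm(onz(c,290,111.5,z)-onz(c,362.4,111.5,z)).round(1))
zt=s["eef_pos"][2]+30
a=onz(c,319.1,283.8,zt);b=onz(c,319.1,391.9,zt);print("neck len",np.linalg.norm(a-b))
n=(a+b)/2;print("neck",n,"in tool",R.T@(n-s["eef_pos"]))
ad=onz(c,325.8,111.5,150);e=s["eef_pos"]
go(s,[e[0]+ad[0]-n[0],e[1]+ad[1]-n[1],240],14)
```

```text
adaptor 135 [482.  123.5 135. ] dia 45.7
adaptor 149 [482.1 122.5 149. ] dia 43.1
adaptor 165 [482.2 121.4 165. ] dia 40.1
neck len 41.518688066422136
neck [499.15004702  42.00107105 267.08806927] in tool [ -2.11179765 -30.00239326   0.88261245]
R [[0.246, -0.004, 0.969], [-0.969, -0.0, 0.246], [-0.001, -1.0, -0.004]] heading 14.3
inc cm [-8.22 -0.29  0.33] turn deg 0.3
```

Emit:
play_rows(increments=[-2, 0, 0.1, 0, 0, -4.5, 0, 0.2, 0, 0, -6.5, 0, 0.3, 0, 0, -8.2, 0, 0.3, 0, 0, -8.2, 0, 0.3, 0, 0, -8.2, 0, 0.3, 0, 0, -8.2, 0, 0.3, 0, 0])

```text
time_s: 6.15
eef_pos: [482.9, 118.6, 238.5]
orientation: [-1.317, 1.026, -1.026]
wrist_force: [0.4, -0.8, -5.4]
width: 41.0
```

Run:
```python
from plant import *
from h import *
import json
s=state();print(s["eef_pos"],s["width"],s["wrist_force"])
go(s,[0,0,0],14)
for n in ("top","scene","wrist"):
    im=snapshot(n)
    cv2.imwrite(f"pics/{n}6.png",im[:,:,::-1])
t=cv2.imread("pics/top6.png");cv2.imwrite("pics/top6c.png",cv2.resize(t[200:320,220:340],None,fx=5,fy=5,interpolation=cv2.INTER_CUBIC))
t=cv2.imread("pics/scene6.png");cv2.imwrite("pics/scene6c.png",cv2.resize(t[140:280,200:340],None,fx=4,fy=4,interpolation=cv2.INTER_CUBIC))
```

```text
[482.93414458 118.62080866 238.51579243] 40.95018326884451 [ 0.35307975 -0.76839534 -5.43094737]
R [[0.244, -0.001, 0.97], [-0.97, -0.001, 0.244], [0.001, -1.0, -0.001]] heading 14.1
inc cm [ -0.29  23.92 -49.7 ] turn deg 0.1
```

View pics/top6c.png

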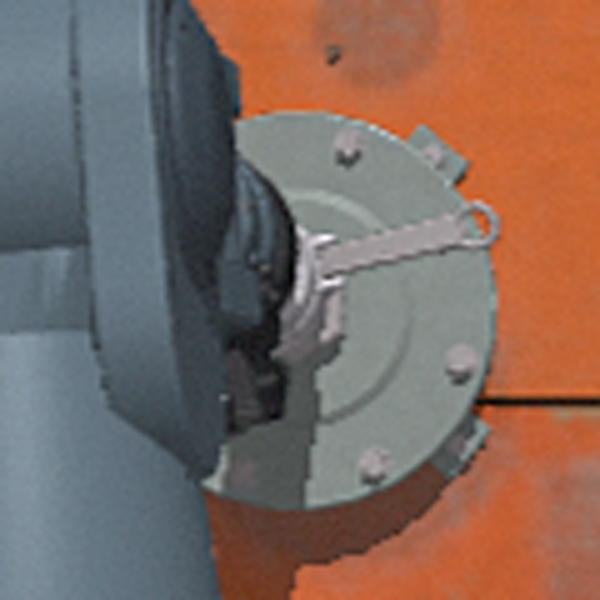

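View pics/scene6c.png

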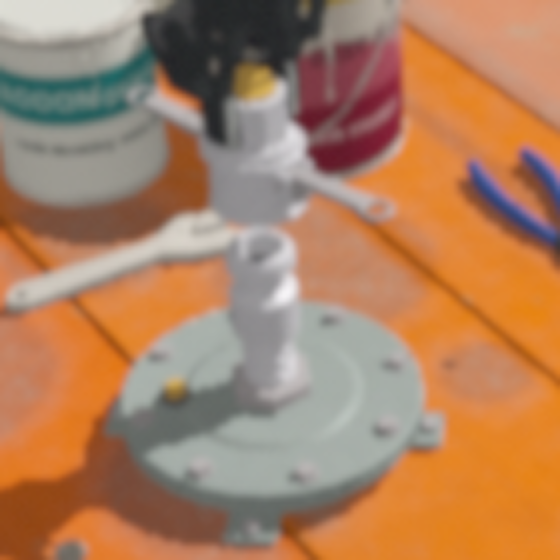

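View pics/wrist6.png

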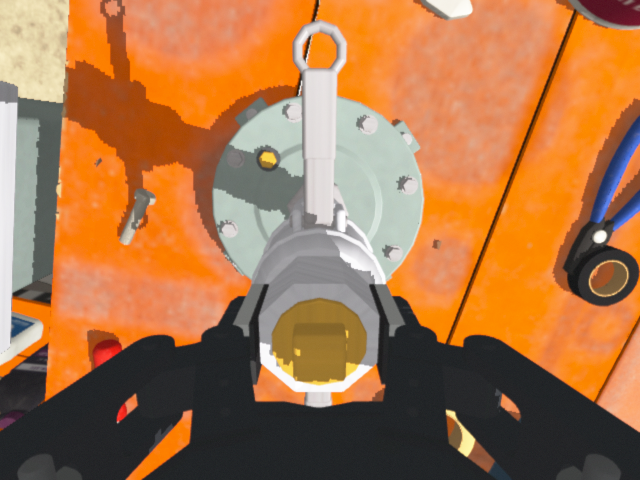

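Emit:
play_rows(increments=[0, 1, 0, 0, 0, 0, 2, 0, 0, 0, 0, 2.7, 0, 0, 0, 0, 3, 0, 0, 0, 0, 3, 0, 0, 0])

```text
time_s: 6.72
eef_pos: [482.3, 119.4, 208.4]
orientation: [-1.317, 1.027, -1.024]
wrist_force: [0.5, -0.5, -5.4]
width: 41.2
```

Emit:
play_rows(increments=[0, 0.2, 0, 0, 0, 0, 0.4, 0, 0, 0, 0, 0.5, 0, 0, 0, 0, 0.5, 0, 0, 0])

```text
time_s: 7.05
eef_pos: [483.0, 119.9, 204.3]
orientation: [-1.316, 1.025, -1.025]
wrist_force: [0.2, -0.2, -5.0]
width: 40.8
```

Emit:
play_rows(increments=[0, 0.2, 0, 0, 0, 0, 0.4, 0, 0, 0, 0, 0.5, 0, 0, 0, 0, 0.5, 0, 0, 0])

```text
time_s: 7.38
eef_pos: [482.6, 120.0, 199.0]
orientation: [-1.316, 1.025, -1.024]
wrist_force: [-0.3, -0.1, -5.5]
width: 41.2
```

Emit:
play_rows(increments=[0, 0.2, 0, 0, 0, 0, 0.4, 0, 0, 0, 0, 0.4, 0, 0, 0, 0, 0.4, 0, 0, 0])

```text
time_s: 7.72
eef_pos: [482.4, 120.2, 194.9]
orientation: [-1.316, 1.026, -1.023]
wrist_force: [-1.3, 2.2, -7.1]
width: 40.9
```

Emit:
play_rows(increments=[0, 0.2, 0, 0, 0, 0, 0.3, 0, 0, 0, 0, 0.3, 0, 0, 0])

```text
time_s: 7.97
eef_pos: [482.4, 120.2, 192.0]
orientation: [-1.316, 1.026, -1.023]
wrist_force: [-2.3, 4.1, -5.5]
width: 40.9
```

Emit:
play_rows(increments=[0, 0.2, 0, 0, 0, 0, 0.3, 0, 0, 0, 0, 0.3, 0, 0, 0])

```text
time_s: 8.22
eef_pos: [482.5, 120.1, 189.0]
orientation: [-1.316, 1.025, -1.024]
wrist_force: [-3.0, 3.9, -3.7]
width: 41.2
```

Emit:
play_rows(increments=[-0.1, 0, -0.05, 0, 0, -0.1, 0.3, -0.05, 0, 0, -0.1, 0.3, -0.05, 0, 0])

```text
time_s: 8.47
eef_pos: [482.3, 120.4, 185.9]
orientation: [-1.317, 1.024, -1.025]
wrist_force: [-2.6, 2.6, -5.5]
width: 41.0
```

Emit:
play_rows(increments=[0, 0.2, 0, 0, 0, 0, 0.4, 0, 0, 0, 0, 0.4, 0, 0, 0])

```text
time_s: 8.72
eef_pos: [482.3, 120.5, 181.8]
orientation: [-1.317, 1.025, -1.025]
wrist_force: [-1.2, 2.2, -5.8]
width: 41.0
```

Emit:
play_rows(increments=[-0.05, 0.2, -0.05, 0, 0, -0.05, 0.5, -0.05, 0, 0, -0.05, 0.7, -0.05, 0, 0, -0.05, 0.7, -0.05, 0, 0])

```text
time_s: 9.05
eef_pos: [481.7, 120.6, 174.7]
orientation: [-1.317, 1.024, -1.026]
wrist_force: [-0.8, -0.4, -5.2]
width: 41.3
```

Emit:
play_rows(increments=[0, 0.2, 0, 0, 0, 0, 0.4, 0, 0, 0, 0, 0.4, 0, 0, 0])

```text
time_s: 9.3
eef_pos: [481.5, 121.0, 170.9]
orientation: [-1.317, 1.025, -1.025]
wrist_force: [-1.0, 0.1, -6.9]
width: 40.6
```

Emit:
play_rows(increments=[0, 0.2, 0, 0, 0, 0, 0.3, 0, 0, 0, 0, 0.3, 0, 0, 0])

```text
time_s: 9.55
eef_pos: [481.5, 121.4, 168.3]
orientation: [-1.316, 1.025, -1.024]
wrist_force: [-0.3, 2.0, -3.5]
width: 41.6
```

Emit:
play_rows(increments=[-0.03, 0.2, 0, 0, 0, -0.03, 0.3, 0, 0, 0, -0.03, 0.3, 0, 0, 0])

```text
time_s: 9.8
eef_pos: [481.5, 121.5, 165.4]
orientation: [-1.316, 1.024, -1.024]
wrist_force: [-2.2, 2.4, -0.9]
width: 41.0
```

Emit:
play_rows(increments=[0, 0.2, 0, 0, 0, 0, 0.3, 0, 0, 0, 0, 0.3, 0, 0, 0])

```text
time_s: 10.05
eef_pos: [481.6, 121.5, 163.5]
orientation: [-1.315, 1.024, -1.025]
wrist_force: [-4.4, 1.3, 8.2]
width: 41.4
```

Emit:
play_rows(increments=[0, 0.1, -0.03, 0, 0, 0, 0.2, -0.03, 0, 0, 0, 0.2, -0.03, 0, 0])

```text
time_s: 10.3
eef_pos: [481.6, 121.5, 162.6]
orientation: [-1.314, 1.023, -1.025]
wrist_force: [-7.7, 1.3, 14.5]
width: 41.3
```

Emit:
play_rows(increments=[0, 0.1, -0.02, 0, 0, 0, 0.2, -0.02, 0, 0, 0, 0.2, -0.02, 0, 0])

```text
time_s: 10.55
eef_pos: [481.6, 121.5, 162.0]
orientation: [-1.313, 1.022, -1.026]
wrist_force: [-10.4, 1.0, 24.0]
width: 41.5
```

Run:
```python
from plant import *
from h import *
s=state();print(s["eef_pos"],s["width"],s["wrist_force"],s["torque"])
go(s,[0,0,0])
im=snapshot("scene")
cv2.imwrite(f"pics/scene7.png",im[:,:,::-1])
t=cv2.imread("pics/scene7.png");cv2.imwrite("pics/scene7c.png",cv2.resize(t[150:270,210:330],None,fx=5,fy=5,interpolation=cv2.INTER_CUBIC))
c=calibration("scene")
e=np.array([482,121,0])
for z in (50,80,100,105,110,115,140): print(z,np.round((np.array(proj(c,e+[0,0,z]))-[210,150])*5))
# coupling mouth near edge toward the camera
cam=c["pose"][:3,3];d=(cam-e)[:2];d/=np.linalg.norm(d)
for z in (105,110,113,116): 
    p=e+[d[0]*29,d[1]*29,z];print("near edge",z,np.round((np.array(proj(c,p))-[210,150])*5))
```

```text
[481.5902555  121.53034906 162.01207615] 41.47792843820046 [-10.38556879   0.96735244  23.95341847] [0.1860113  2.11693024 0.03491326]
R [[0.246, 0.004, 0.969], [-0.969, 0.001, 0.246], [0.0, -1.0, 0.004]] heading 14.2
inc cm [ -0.05  16.01 -49.73] turn deg 0
50 [290. 408.]
80 [286. 365.]
100 [283. 335.]
105 [282. 327.]
110 [282. 320.]
115 [281. 312.]
140 [277. 273.]
near edge 105 [285. 361.]
near edge 110 [285. 354.]
near edge 113 [284. 349.]
near edge 116 [284. 345.]
```

View pics/scene7c.png

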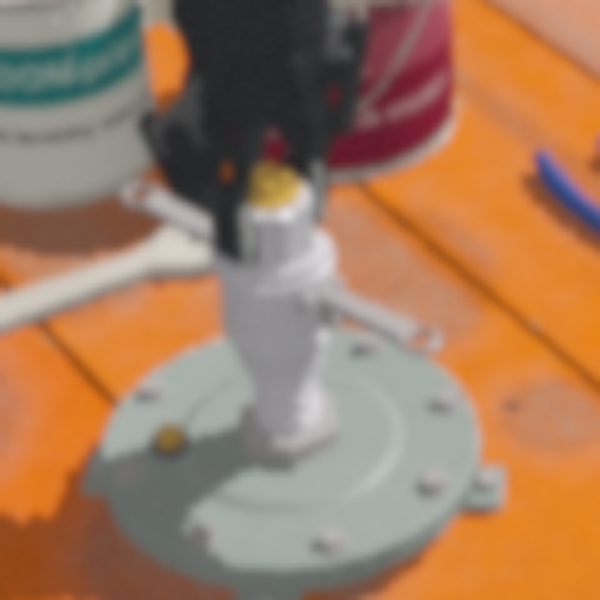

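Emit:
play_rows(increments=[0, -0.15, -0.05, 0, 0, 0, -0.15, -0.1, 0, 0, 0, -0.15, -0.1, 0, 0])

```text
time_s: 10.85
eef_pos: [481.5, 121.5, 162.4]
orientation: [-1.312, 1.022, -1.026]
wrist_force: [-5.8, 2.4, 14.3]
width: 41.0
```

Emit:
play_rows(increments=[-0.03, 0, -0.08, 0, 0, -0.03, 0, -0.12, 0, 0, -0.03, 0, -0.12, 0, 0])

```text
time_s: 11.1
eef_pos: [481.5, 121.5, 162.5]
orientation: [-1.311, 1.02, -1.027]
wrist_force: [-2.0, 1.8, 10.8]
width: 40.8
```

Emit:
play_rows(increments=[0, 0.1, 0, 0, 0, 0, 0.1, 0, 0, 0, 0, 0.1, 0, 0, 0])

```text
time_s: 11.35
eef_pos: [481.5, 121.5, 162.2]
orientation: [-1.311, 1.02, -1.028]
wrist_force: [-5.2, 1.8, 16.2]
width: 41.0
```

Emit:
play_rows(increments=[-0.05, 0, -0.1, 2, 0, -0.05, 0, -0.1, 3, 0, -0.05, 0, -0.1, 0, 0, -0.05, 0.05, -0.1, -3, 0, -0.05, 0.05, -0.1, -3, 0, -0.05, 0.05, -0.1, 0, 0, -0.05, 0.05, -0.1, 0, 0])

```text
time_s: 11.93
eef_pos: [481.4, 121.6, 162.1]
orientation: [-1.309, 1.019, -1.03]
wrist_force: [-2.1, 1.7, 15.5]
width: 40.5
```

Run:
```python
from plant import *
from h import *
s=state();print(s["wrist_force"],s["torque"])
im=snapshot("wrist");cv2.imwrite("pics/w8.png",im[:,:,::-1])
a=cv2.imread("pics/wrist6.png")[250:410,230:410];b=cv2.imread("pics/w8.png")[250:410,230:410]
cv2.imwrite("pics/w8c.png",cv2.resize(np.hstack([a,b]),None,fx=2.2,fy=3.5,interpolation=cv2.INTER_CUBIC))
```

```text
[-2.12709857  1.74018542 15.4907201 ] [0.19188711 0.64282031 0.1072464 ]
```

View pics/w8c.png

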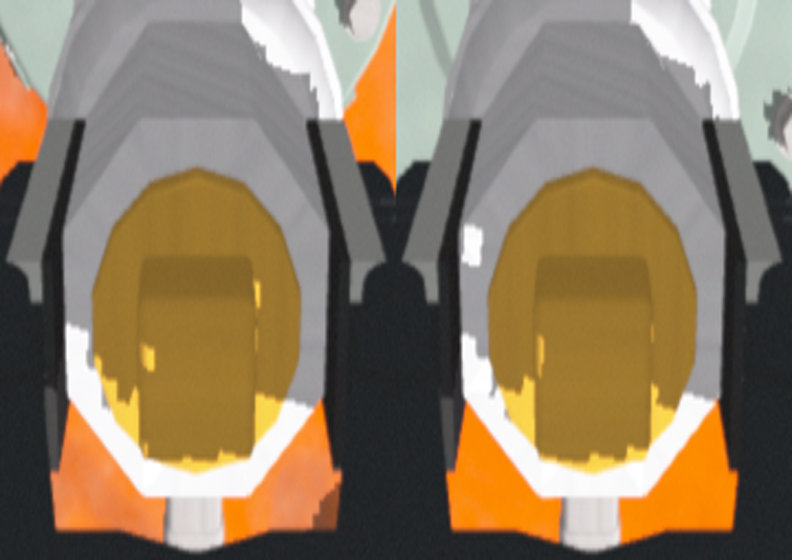

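View pics/w8.png

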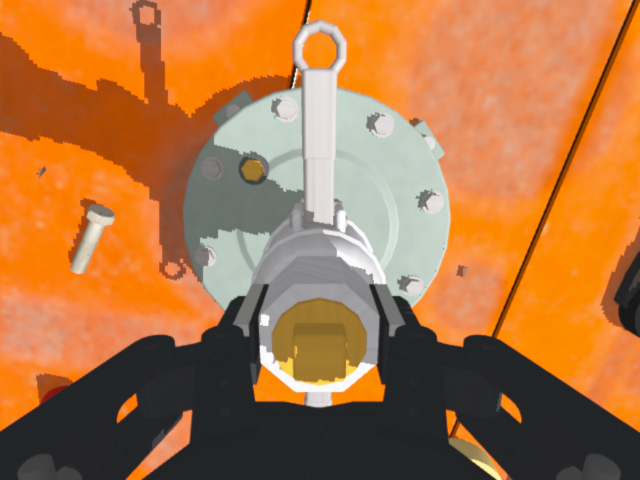

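Run:
```python
from plant import *
from h import *
ct=calibration("top");cs=calibration("scene")
im=cv2.imread("pics/scene0.png");hsv=cv2.cvtColor(im,cv2.COLOR_BGR2HSV)
g=cv2.inRange(hsv,(50,8,60),(110,90,255));g2=np.zeros_like(g);g2[205:285,222:320]=g[205:285,222:320]
k=max(cv2.findContours(g2,cv2.RETR_EXTERNAL,cv2.CHAIN_APPROX_NONE)[0],key=cv2.contourArea);print(cv2.fitEllipse(cv2.convexHull(k)))
for n,a,b in [("tankrim",(279.4,262),(268.25,239.5)),("adouter",(273.5,258.4),(265.6,202.3)),
 ("bolt1",(230+299/5,210+97/5),(220+377/6,190+178/6)),("bolt2",(230+400/5,210+180/5),(220+469/6,190+242/6)),("bolt3",(230+411/5,210+312/5),(220+457/6,190+342/6)),("bolt4",(230+322/5,210+413/5),(220+336/6,190+408/6)),("bolt5",(230+90/5,210+340/5),(220+178/6,190+402/6)),("yel",(230+178/5,210+366/5),(220+142/6,190+283/6))]:
    print(n,*[np.round(x,1) for x in tri(ct,a,cs,b)])
```

```text
((269.3186950683594, 245.1971435546875), (57.878761291503906, 77.43255615234375), 91.5699691772461)
tankrim [480.2 120.1  23.8] 0.1
adouter [481.9 119.7 148. ] 0.7
bolt1 [540.3  98.2  82. ] 39.8
bolt2 [519.3  36.   92.6] 7.5
bolt3 [474.2  19.1  70.3] 51.6
bolt4 [430.   62.7  24.9] 66.0
bolt5 [451.  216.6 -97.9] 22.4
yel [424.8 153.   37.4] 1.0
```

Run:
```python
from plant import *
from h import *
ct=calibration("top");cs=calibration("scene")
B=[(299,97),(400,180),(411,312),(322,413),(90,340),(80,210),(167,105)]
S=[(377,178),(469,242),(457,342),(336,408),(178,402),(118,230)]
for b in B:
    a=(230+b[0]/5,210+b[1]/5);q=proj(cs,onz(ct,*a,38));
    d=[np.hypot(220+s[0]/6-q[0],190+s[1]/6-q[1]) for s in S];i=int(np.argmin(d))
    s=(220+S[i][0]/6,190+S[i][1]/6)
    print(b,S[i],round(d[i],1),*[np.round(x,1) for x in tri(ct,a,cs,s)], np.round(np.array(s)-q,1))
```

```text
(299, 97) (469, 242) 1.4 [562.9  94.3  33.3] 2.3 [-0.7  1.2]
(400, 180) (457, 342) 1.8 [520.5  41.7  31.7] 2.1 [-0.6  1.7]
(411, 312) (336, 408) 1.2 [453.  35.  34.] 1.3 [-0.4  1.1]
(322, 413) (178, 402) 1.7 [401.3  79.9  32.2] 1.6 [-0.5  1.6]
(90, 340) (118, 230) 1.7 [437.6 199.4  31.4] 1.4 [-0.4  1.6]
(80, 210) (118, 230) 23.0 [ 4.801e+02  2.239e+02 -2.000e-01] 59.6 [-19.9  11.5]
(167, 105) (377, 178) 2.5 [558.1 163.5  29.1] 4.0 [-1.2  2.2]
```

Run:
```python
from h import *
from plant import *
im=cv2.imread("pics/scene0.png");cv2.imwrite("pics/s0z.png",cv2.resize(im[190:250,240:290],None,fx=10,fy=10,interpolation=cv2.INTER_CUBIC))
cs=calibration("scene")
cam=cs["pose"][:3,3];e=np.array([481.5,120,0]);d=(cam-e)[:2];d/=np.linalg.norm(d)
for T in (145,152):
  for n,h,r in [("top ctr",0,0),("head low near",-14,22.5),("collar top near",-31,22.5),("collar low near",-64,22.5),("thread at nut near",50-T,17.5)]:
    p=e+[d[0]*r,d[1]*r,T+h];print(T,n,np.round((np.array(proj(cs,p))-[240,190]+[-.5,1.5])*10))
```

```text
145 top ctr [248. 148.]
145 head low near [257. 244.]
145 collar top near [262. 297.]
145 collar low near [271. 397.]
145 thread at nut near [279. 476.]
152 top ctr [246. 125.]
152 head low near [255. 222.]
152 collar top near [260. 276.]
152 collar low near [269. 376.]
152 thread at nut near [279. 476.]
```

View pics/s0z.png

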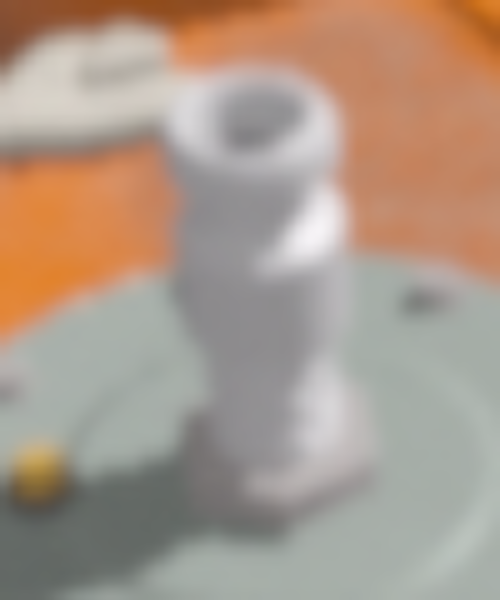

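Emit:
play_rows(increments=[0, -0.1, 0, 0, 0, 0, -0.2, 0, 0, 0, 0, -0.2, 0, 0, 0])

```text
time_s: 12.23
eef_pos: [481.3, 121.5, 162.9]
orientation: [-1.31, 1.019, -1.029]
wrist_force: [1.2, 1.4, 7.8]
width: 40.8
```

Emit:
play_rows(increments=[0, 0, 0, 0, 30, 0, 0, 0, 0, 55, 0, 0, 0, 0, 80, 0, 0, 0, 0, 100, 0, 0, 0, 0, 100, 0, 0, 0, 0, 100])

```text
time_s: 12.73
eef_pos: [477.5, 121.0, 159.9]
orientation: [-1.317, 1.025, -1.025]
wrist_force: [-0.5, -0.1, 0.1]
width: 85.3
```

Emit:
play_rows(increments=[0, -1, 0, 0, 100, 0, -3, 0, 0, 100, 0, -7, 0, 0, 100, 0, -11, 0, 0, 100, 0, -13, 0, 0, 100, 0, -13, 0, 0, 100, 0, -13, 0, 0, 100])

```text
time_s: 13.32
eef_pos: [478.8, 121.3, 292.2]
orientation: [-1.313, 1.022, -1.027]
wrist_force: [0.6, -0.2, 0.3]
width: 85.4
```

Run:
```python
from plant import *
from h import *
s=state();print(s["eef_pos"],s["width"],s["wrist_force"],s["joint_pos"])
go(s,[482,121,0])
im=snapshot("wrist");cv2.imwrite("pics/w9.png",im[:,:,::-1])
im=snapshot("scene");cv2.imwrite("pics/scene9.png",im[:,:,::-1])
t=cv2.imread("pics/scene9.png");cv2.imwrite("pics/scene9c.png",cv2.resize(t[150:270,210:330],None,fx=5,fy=5,interpolation=cv2.INTER_CUBIC))
```

```text
[478.83558631 121.28951124 292.18712764] 85.38765410113321 [ 0.64078197 -0.24322306  0.28454362] [ 1.19580250e-01  1.97661848e-01 -7.40724603e-03  1.36171968e+00
  1.42948338e-06  1.44250850e+00]
R [[0.245, 0.004, 0.969], [-0.969, 0.0, 0.245], [0.001, -1.0, 0.004]] heading 14.2
inc cm [ 0.09 29.22  0.18] turn deg 0
```

View pics/w9.png

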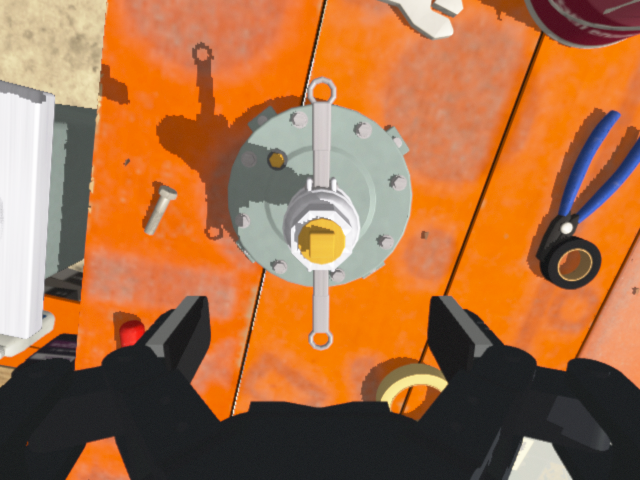

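View pics/scene9c.png

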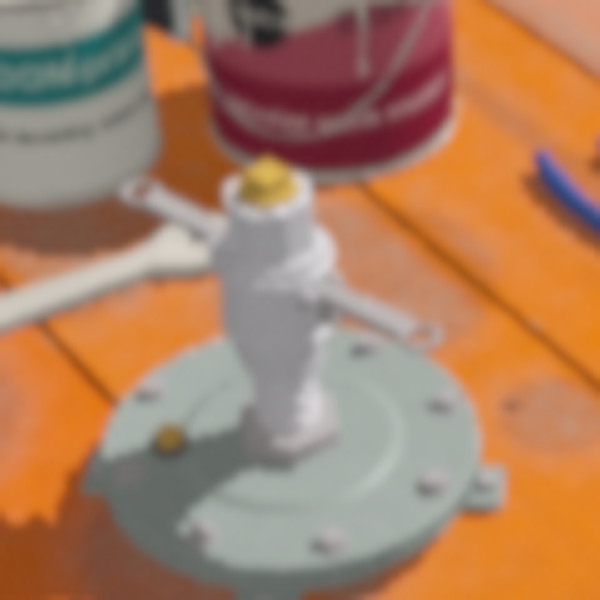

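Emit:
play_rows(increments=[-0.05, 0, 0.3, 0, 50, -0.05, 2, 0.3, 0, 20, -0.05, 4.5, 0.3, 0, 0, -0.05, 6.5, 0.3, 0, 0, -0.05, 7.5, 0.3, 0, 0, -0.05, 7.7, 0.3, 0, 0, -0.05, 7.7, 0.3, 0, 0, -0.05, 7.7, 0.3, 0, 0])

```text
time_s: 14.08
eef_pos: [480.4, 122.4, 213.3]
orientation: [-1.317, 1.025, -1.024]
wrist_force: [0.4, 0.2, 0.4]
width: -0.1
```

Emit:
play_rows(increments=[0, 0.2, 0, 0, 0, 0, 0.4, 0, 0, 0, 0, 0.5, 0, 0, 0, 0, 0.5, 0, 0, 0])

```text
time_s: 14.42
eef_pos: [480.6, 122.4, 208.4]
orientation: [-1.316, 1.024, -1.025]
wrist_force: [0.6, -0.6, -0.2]
width: -0.3
```

Emit:
play_rows(increments=[0, 0.2, 0, 0, 0, 0, 0.3, 0, 0, 0, 0, 0.3, 0, 0, 0])

```text
time_s: 14.67
eef_pos: [480.8, 122.5, 206.0]
orientation: [-1.315, 1.024, -1.025]
wrist_force: [-0.9, 0.1, 3.7]
width: -0.1
```

Emit:
play_rows(increments=[0, 0.1, 0, 0, 0, 0, 0.1, 0, 0, 0, 0, 0.1, 0, 0, 0])

```text
time_s: 14.92
eef_pos: [481.1, 122.5, 205.8]
orientation: [-1.315, 1.023, -1.026]
wrist_force: [-2.5, 0.4, 8.6]
width: -0.2
```

Emit:
play_rows(increments=[0, 0.1, 0, 0, 0, 0, 0.1, 0, 0, 0, 0, 0.1, 0, 0, 0])

```text
time_s: 15.17
eef_pos: [481.2, 122.5, 205.3]
orientation: [-1.314, 1.023, -1.026]
wrist_force: [-3.1, -0.6, 11.6]
width: -0.2
```

Emit:
play_rows(increments=[0, 0.05, 0, 0, 0, 0, 0.05, 0, 0, 0, 0, 0.05, 0, 0, 0])

```text
time_s: 15.42
eef_pos: [481.3, 122.5, 205.2]
orientation: [-1.314, 1.022, -1.026]
wrist_force: [-3.7, -0.9, 13.9]
width: 0.0
```

Emit:
play_rows(increments=[0, 0.1, -0.05, 0, 0, 0, 0.1, -0.05, 0, 0, 0, 0.1, -0.05, 0, 0])

```text
time_s: 15.67
eef_pos: [481.2, 122.5, 204.7]
orientation: [-1.313, 1.021, -1.027]
wrist_force: [-3.3, 0.1, 16.0]
width: 0.0
```

Emit:
play_rows(increments=[0, 0.1, -0.05, 0, 0, 0, 0.1, -0.05, 0, 0, 0, 0.1, -0.05, 0, 0])

```text
time_s: 15.92
eef_pos: [481.1, 122.5, 204.2]
orientation: [-1.312, 1.021, -1.027]
wrist_force: [-4.5, -0.5, 18.3]
width: 0.1
```

Emit:
play_rows(increments=[0, 0.1, -0.05, 0, 0, 0, 0.1, -0.05, 0, 0, 0, 0.1, -0.05, 0, 0])

```text
time_s: 16.17
eef_pos: [481.2, 122.5, 204.2]
orientation: [-1.311, 1.019, -1.028]
wrist_force: [-4.4, -1.9, 22.8]
width: -0.3
```

Emit:
play_rows(increments=[0, -1, 0, 0, 0, 0, -3, 0, 0, 0, 0, -6, 0, -5, 30, 0, -8, 0, -12, 60, 0, -8, 0, -19, 100, 0, -8, 0, -26, 100, 0, -8, 0, -33, 100, 0, -8, 0, -40, 100, 0, -8, 0, -47, 100, 0, -8, 0, -47, 100])

```text
time_s: 17.0
eef_pos: [478.9, 122.0, 279.6]
orientation: [-1.535, 0.393, -0.392]
wrist_force: [0.0, -0.2, 0.5]
width: 85.0
```

```bash
cat >> h.py <<'E'
A=np.array([481.,122.5]);U=np.array([-np.sin(np.radians(14.2)),np.cos(np.radians(14.2))])
def centre(rc,zc,side=1,tip=13,back=57):
    """TCP for finger back/bottom corner at radius rc, height zc on side (+1 left)"""
    p=A+side*U*(rc+back);return np.array([p[0],p[1],zc-tip])
def P(th,s=50,mouth=112.5):
    return 31+s*np.cos(th)+7.5*np.sin(th), mouth+30-s*np.sin(th)+7.5*np.cos(th)
E
python3 - <<'E'
from plant import *
from h import *
s=state();print(s["eef_pos"],s["width"],s["joint_pos"])
r,z=P(0);p=centre(r,z);print(p)
go(s,[p[0],p[1],265],104.2)
E
```

```text
[478.92515835 122.02390907 279.6274607 ] 85.04685571373383 [ 1.21028025e-01  2.03033344e-01 -3.28532830e-02  1.33527351e+00
  3.00797002e-05  6.21692316e-01]
[447.14758075 256.28345829 137.        ]
R [[0.877, -0.0, 0.48], [-0.48, -0.0, 0.877], [-0.0, -1.0, -0.0]] heading 61.3
inc cm [-9.23  1.46 10.25] turn deg -42.9
```

Emit:
play_rows(increments=[-2, 0, 2.3, -7, 100, -4.5, 0, 5, -14, 100, -7, 0, 7.7, -21, 100, -9.2, 0, 10.2, -28, 100, -9.2, 1, 10.2, -35, 100, -9.2, 3, 10.2, -42, 100, -9.2, 5, 10.2, -43, 100, -9.2, 7, 10.2, -43, 100, -9.2, 7, 10.2, -43, 100, -9.2, 7, 10.2, -43, 100])

```text
time_s: 17.83
eef_pos: [446.5, 255.3, 209.0]
orientation: [-1.563, -0.191, 0.195]
wrist_force: [0.1, 0.1, 0.3]
width: 85.1
```

Run:
```python
from plant import *
from h import *
s=state();print(s["eef_pos"],s["width"],s["wrist_force"])
r,z=P(0);p=centre(r,z);print(p)
go(s,[p[0],p[1],p[2]+14],104.2)
c=calibration("wrist");im=snapshot("wrist");cv2.imwrite("pics/w10.png",im[:,:,::-1])
print(proj(c,[A[0]+U[0]*81,A[1]+U[1]*81,150]))
im=snapshot("scene");t=im[:,:,::-1];cv2.imwrite("pics/scene10c.png",cv2.resize(t[120:270,170:330],None,fx=4,fy=4,interpolation=cv2.INTER_CUBIC))
```

```text
[446.46563579 255.32952519 208.98290525] 85.14686617248444 [0.06407002 0.09140124 0.29845514]
[447.14758075 256.28345829 137.        ]
R [[0.97, -0.003, -0.243], [0.243, -0.001, 0.97], [-0.003, -1.0, -0.0]] heading 104.1
inc cm [0.11 5.8  0.08] turn deg -0.1
(np.float64(220.79495725902757), np.float64(259.44600359648365))
```

View pics/w10.png

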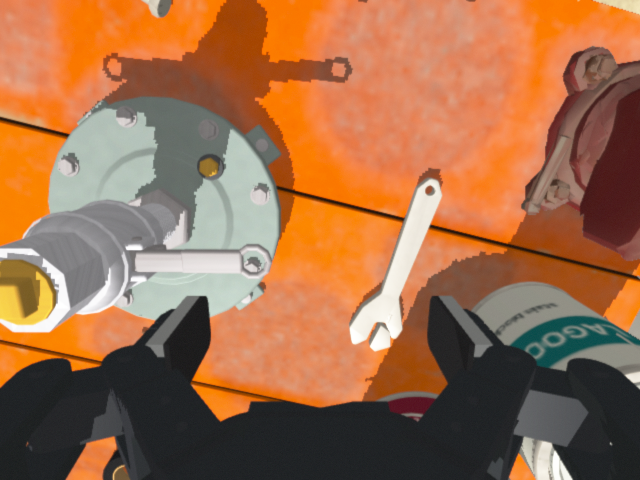

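View pics/scene10c.png

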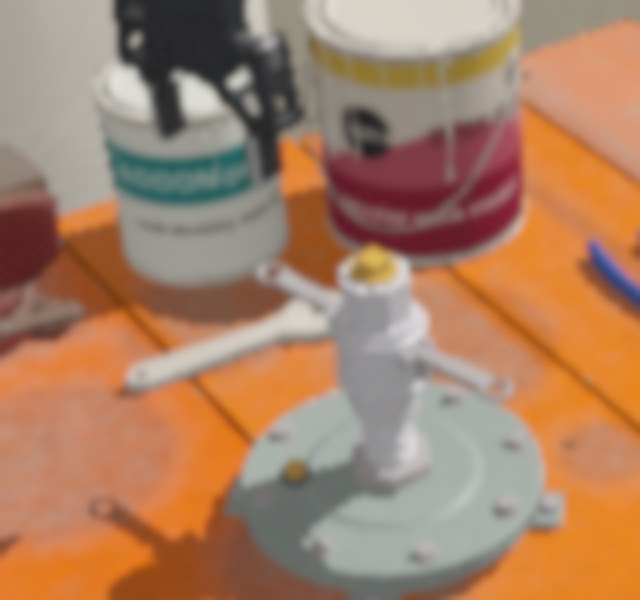

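Emit:
play_rows(increments=[0.1, 2, 0.1, 0, 100, 0.1, 4, 0.1, 0, 100, 0.1, 5.4, 0.1, 0, 100, 0.1, 5.7, 0.1, 0, 100, 0.1, 5.7, 0.1, 0, 100])

```text
time_s: 18.35
eef_pos: [448.4, 256.9, 153.2]
orientation: [-1.562, -0.194, 0.194]
wrist_force: [-0.5, 0.5, 0.5]
width: 85.6
```

Emit:
play_rows(increments=[0, 0.4, 0, 0, 100, 0, 0.8, 0, 0, 100, 0, 1, 0, 0, 100, 0, 1, 0, 0, 100])

```text
time_s: 18.68
eef_pos: [448.4, 257.0, 142.9]
orientation: [-1.562, -0.195, 0.194]
wrist_force: [-0.4, -0.5, -0.2]
width: 85.8
```

Emit:
play_rows(increments=[0, 0.2, 0, 0, 100, 0, 0.4, 0, 0, 100, 0, 0.5, 0, 0, 100, 0, 0.5, 0, 0, 100])

```text
time_s: 19.02
eef_pos: [448.6, 257.2, 138.0]
orientation: [-1.562, -0.195, 0.194]
wrist_force: [0.3, 0.3, 2.7]
width: 85.4
```

Run:
```python
from plant import *
from h import *
r0,z0=P(0)
for th in np.arange(0,1.61,0.1):
    r,z=P(th);print(round(th,2),"y(down) %.2f z(out) %.2f"%((z0-z)/10,(r-r0)/10))
s=state();im=snapshot("wrist");cv2.imwrite("pics/w11.png",im[:,:,::-1])
im=snapshot("scene");t=im[:,:,::-1];cv2.imwrite("pics/scene11c.png",cv2.resize(t[120:270,170:330],None,fx=4,fy=4,interpolation=cv2.INTER_CUBIC))
```

```text
0.0 y(down) 0.00 z(out) 0.00
0.1 y(down) 0.50 z(out) 0.05
0.2 y(down) 1.01 z(out) 0.05
0.3 y(down) 1.51 z(out) -0.00
0.4 y(down) 2.01 z(out) -0.10
0.5 y(down) 2.49 z(out) -0.25
0.6 y(down) 2.95 z(out) -0.45
0.7 y(down) 3.40 z(out) -0.69
0.8 y(down) 3.81 z(out) -0.98
0.9 y(down) 4.20 z(out) -1.30
1.0 y(down) 4.55 z(out) -1.67
1.1 y(down) 4.87 z(out) -2.06
1.2 y(down) 5.14 z(out) -2.49
1.3 y(down) 5.37 z(out) -2.94
1.4 y(down) 5.55 z(out) -3.41
1.5 y(down) 5.68 z(out) -3.90
1.6 y(down) 5.77 z(out) -4.40
```

View pics/w11.png

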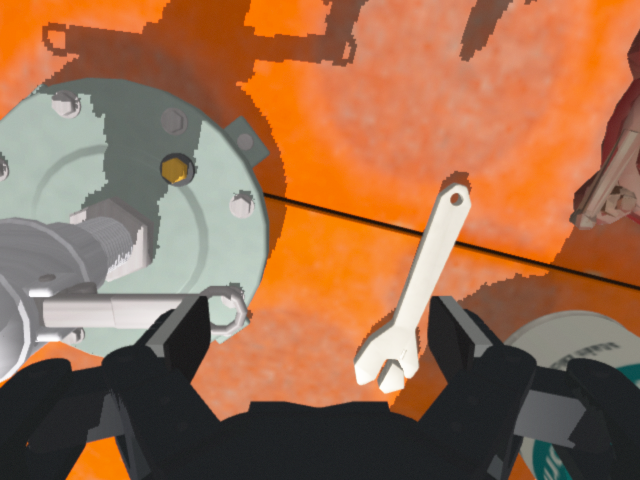

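View pics/scene11c.png

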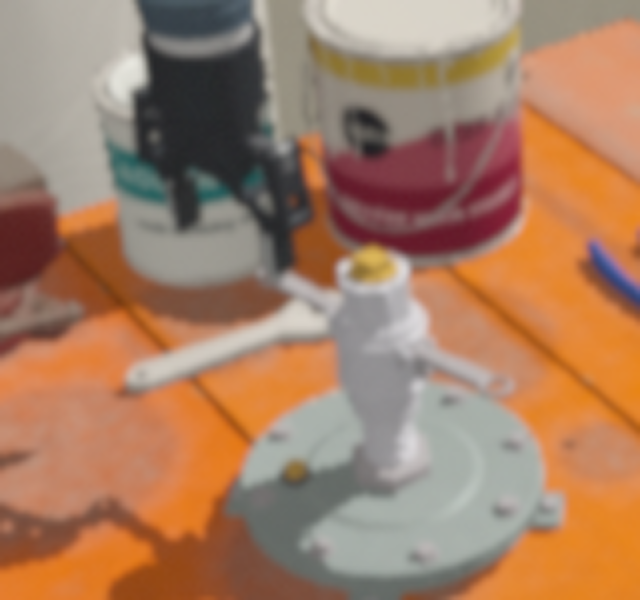

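Run:
```python
from plant import *
from h import *
c=calibration("scene");s=state();e=s["eef_pos"]
im=snapshot("scene")[:,:,::-1].copy()
x0,y0,f=180,110,8
o=cv2.resize(im[y0:y0+80,x0:x0+90],None,fx=f,fy=f,interpolation=cv2.INTER_CUBIC)
for k in (-57,-70,57,70):
  for h in (0,13,30,50,70):
    q=proj(c,[e[0]+U[0]*k,e[1]+U[1]*k,e[2]+h]);q=((q[0]-x0+.5)*f,(q[1]-y0+.5)*f)
    cv2.circle(o,(int(q[0]),int(q[1])),3,(0,255,0) if abs(k)==57 else (0,0,255),-1)
cv2.imwrite("pics/s12.png",o)
```

```text
(no output)
```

View pics/s12.png

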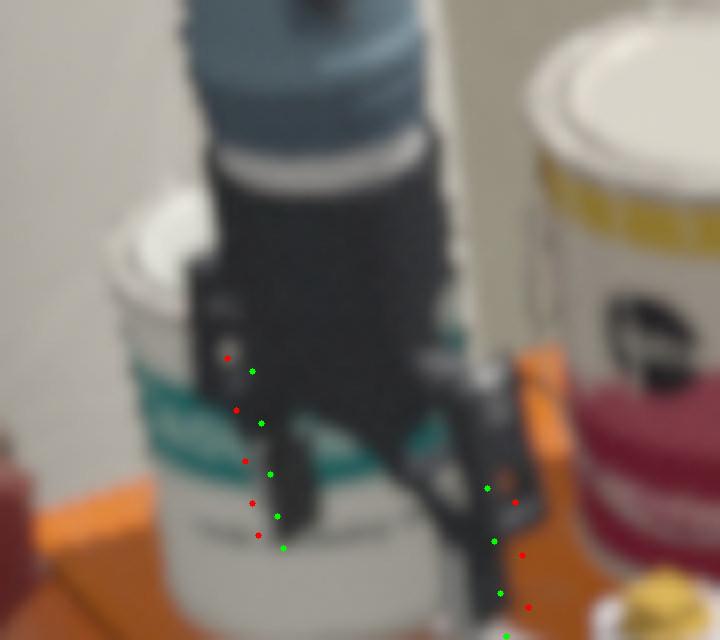

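Emit:
play_rows(increments=[0, -1, 0, 0, 100, 0, -2.5, 0, 7, 100, 0, -3, 0, 14, 100, 0, -3, 0, 21, 100, 0, -3, 0, 28, 100, 0, -3, 0, 35, 100, 0, -3, 0, 42, 100, 0, -3, 0, 49, 100, 0, -3, 0, 56, 100, 0, -3, 0, 60, 100])

```text
time_s: 20.0
eef_pos: [448.1, 256.8, 168.3]
orientation: [-1.478, 0.629, -0.629]
wrist_force: [-0.4, 0.6, -0.4]
width: 85.1
```

```bash
cat >> h.py <<'E'
def hd(a): return np.array([np.cos(np.radians(a)),np.sin(np.radians(a))])
def cen(rc,zc,side=1,tip=13,tau=0):
    j=side*hd(44.2);t=side*hd(-45.8);K=A+side*U*rc+tau*side*hd(14.2)
    c=K+57*j-11*t;return np.array([c[0],c[1],zc-tip])
E
python3 - <<'E'
from plant import *
from h import *
s=state();print(s["eef_pos"],s["width"],s["joint_pos"])
r,z=P(0);p=cen(r,z);print(p)
go(s,p+[0,0,8],44.2)
p=cen(*P(1.55));print("end",p,"right start",cen(*P(0),side=-1),cen(*P(1.55),side=-1))
for th in np.arange(0,1.61,0.1):
    print(round(th,1),np.round((cen(*P(th))-cen(*P(0)))/10,2), end=' ')
E
```

```text
[448.05008674 256.84854557 168.28165355] 85.0717475152966 [ 3.97623092e-01  2.87492069e-01 -2.12485059e-01  1.07115339e+00
  4.09584032e-05  1.20221794e+00]
[494.32519025 248.64950089 137.        ]
R [[0.693, -0.0, 0.721], [-0.721, -0.0, 0.693], [-0.0, -1.0, -0.0]] heading 43.9
inc cm [3.8  2.33 2.77] turn deg -0.3
end [504.49609574 208.45447376  79.666773  ] right start [467.67480975  -3.64950089 137.        ] [457.50390426  36.54552624  79.666773  ]
0.0 [0. 0. 0.] 0.1 [-0.01  0.05 -0.5 ] 0.2 [-0.01  0.05 -1.01] 0.3 [ 0.   -0.   -1.51] 0.4 [ 0.03 -0.1  -2.01] 0.5 [ 0.06 -0.24 -2.49] 0.6 [ 0.11 -0.44 -2.95] 0.7 [ 0.17 -0.67 -3.4 ] 0.8 [ 0.24 -0.95 -3.81] 0.9 [ 0.32 -1.26 -4.2 ] 1.0 [ 0.41 -1.62 -4.55] 1.1 [ 0.51 -2.   -4.87] 1.2 [ 0.61 -2.41 -5.14] 1.3 [ 0.72 -2.85 -5.37] 1.4 [ 0.84 -3.31 -5.55] 1.5 [ 0.96 -3.78 -5.68] 1.6 [ 1.08 -4.26 -5.77]
```

Emit:
play_rows(increments=[1.9, 0, 1.4, 0, 100, 3.8, 0, 2.8, 0, 100, 3.8, 1, 2.8, 0, 100, 3.8, 2.1, 2.8, 0, 100, 3.8, 2.3, 2.8, 0, 100, 3.8, 2.3, 2.8, 0, 100])

```text
time_s: 20.5
eef_pos: [493.6, 248.8, 144.0]
orientation: [-1.481, 0.627, -0.623]
wrist_force: [-0.2, -0.2, -0.6]
width: 85.1
```

Run:
```python
from plant import *
from h import *
s=state();print(s["eef_pos"],s["wrist_force"]);go(s,cen(*P(0)),44.2)
im=snapshot("wrist");cv2.imwrite("pics/w13.png",im[:,:,::-1])
```

```text
[493.56009396 248.82015673 144.0021225 ] [-0.18037015 -0.16132365 -0.63175585]
R [[0.697, -0.003, 0.717], [-0.717, -0.001, 0.697], [-0.001, -1.0, -0.003]] heading 44.2
inc cm [0.07 0.7  0.04] turn deg -0.0
```

View pics/w13.png

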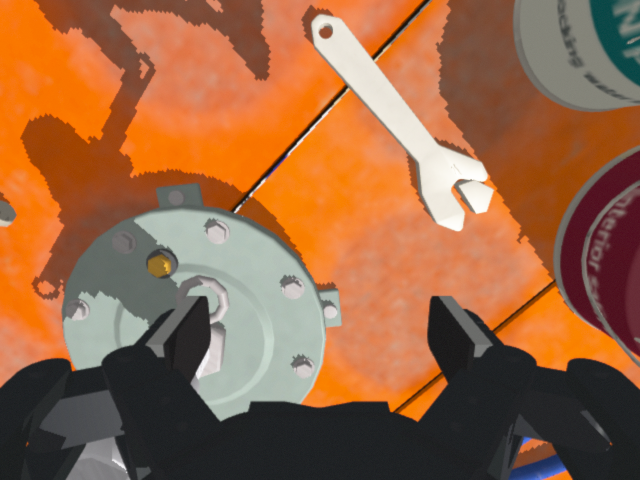

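Emit:
play_rows(increments=[0, 0.5, 0, 0, 100, 0, 0.9, 0, 0, 100, 0, 1.3, 0, 0, 100, 0, 1.7, 0, 0, 100, 0, 2.1, 0, 0, 100, 0, 2.1, 0, 0, 100])

```text
time_s: 21.05
eef_pos: [494.7, 249.3, 123.1]
orientation: [-1.479, 0.625, -0.624]
wrist_force: [1.8, 0.8, 1.2]
width: 85.4
```

Run:
```python
from plant import *
from h import *
im=snapshot("scene")[:,:,::-1];cv2.imwrite("pics/scene14c.png",cv2.resize(im[120:270,170:330],None,fx=4,fy=4,interpolation=cv2.INTER_CUBIC))
im=snapshot("wrist");cv2.imwrite("pics/w14.png",im[:,:,::-1])
```

```text
(no output)
```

View pics/scene14c.png

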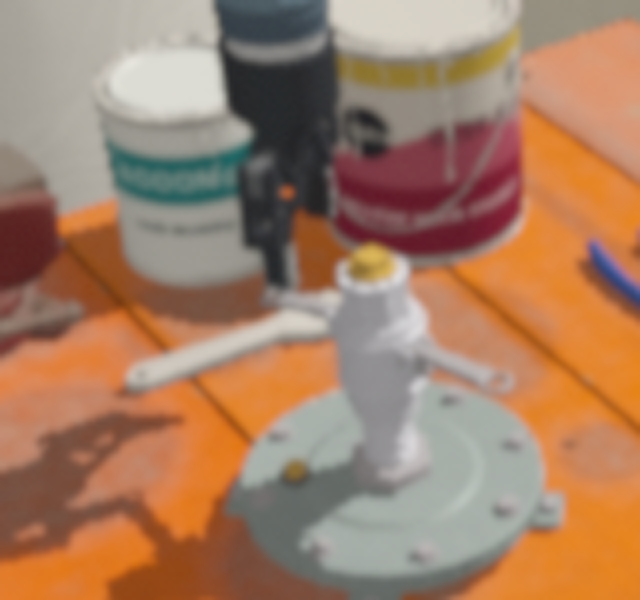

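View pics/w14.png

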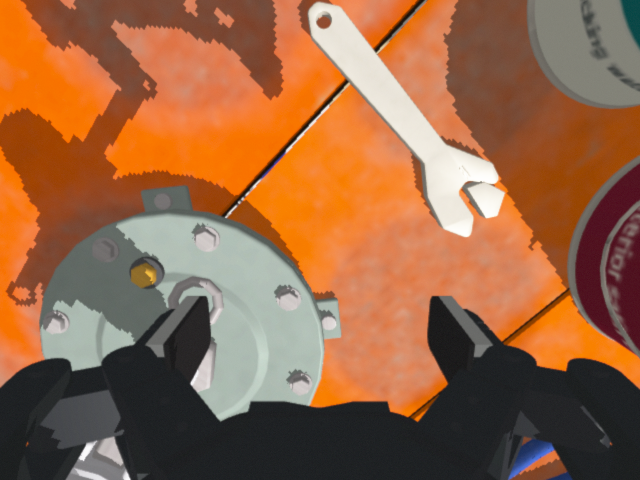

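Emit:
play_rows(increments=[0.05, 0.4, -0.03, 0, 100, 0.1, 0.7, -0.05, 0, 100, 0.22, 1.15, -0.13, 0, 100, 0.4, 1.6, -0.23, 0, 100, 0.6, 2.0, -0.35, 0, 100, 0.85, 2.4, -0.5, 0, 100, 1.13, 2.8, -0.65, 0, 100, 1.13, 2.8, -0.65, 0, 100])

```text
time_s: 21.82
eef_pos: [497.6, 236.0, 94.6]
orientation: [-1.48, 0.626, -0.624]
wrist_force: [-0.1, 2.0, -0.4]
width: 85.1
```

Run:
```python
from plant import *
from h import *
s=state();print(s["eef_pos"],s["wrist_force"]);
for t in (.8,.9,1.,1.1,1.2,1.3,1.4,1.5):
  print(t,end=' ');go(s,cen(*P(t)),44.2)
im=snapshot("scene")[:,:,::-1];cv2.imwrite("pics/scene15c.png",cv2.resize(im[120:270,170:330],None,fx=4,fy=4,interpolation=cv2.INTER_CUBIC))
```

```text
[497.55467427 235.99259024  94.61579653] [-0.09584801  2.02013783 -0.401346  ]
0.8 R [[0.697, -0.002, 0.717], [-0.717, -0.0, 0.697], [-0.001, -1.0, -0.001]] heading 44.2
inc cm [-0.29 -0.42  0.16] turn deg -0.0
0.9 R [[0.697, -0.002, 0.717], [-0.717, -0.0, 0.697], [-0.001, -1.0, -0.001]] heading 44.2
inc cm [-0.   -0.04 -0.  ] turn deg -0.0
1.0 R [[0.697, -0.002, 0.717], [-0.717, -0.0, 0.697], [-0.001, -1.0, -0.001]] heading 44.2
inc cm [ 0.31  0.31 -0.18] turn deg -0.0
1.1 R [[0.697, -0.002, 0.717], [-0.717, -0.0, 0.697], [-0.001, -1.0, -0.001]] heading 44.2
inc cm [ 0.66  0.63 -0.38] turn deg -0.0
1.2 R [[0.697, -0.002, 0.717], [-0.717, -0.0, 0.697], [-0.001, -1.0, -0.001]] heading 44.2
inc cm [ 1.02  0.9  -0.59] turn deg -0.0
1.3 R [[0.697, -0.002, 0.717], [-0.717, -0.0, 0.697], [-0.001, -1.0, -0.001]] heading 44.2
inc cm [ 1.41  1.13 -0.82] turn deg -0.0
1.4 R [[0.697, -0.002, 0.717], [-0.717, -0.0, 0.697], [-0.001, -1.0, -0.001]] heading 44.2
inc cm [ 1.82  1.31 -1.05] turn deg -0.0
1.5 R [[0.697, -0.002, 0.717], [-0.717, -0.0, 0.697], [-0.001, -1.0, -0.001]] heading 44.2
inc cm [ 2.25  1.45 -1.3 ] turn deg -0.0
```

View pics/scene15c.png

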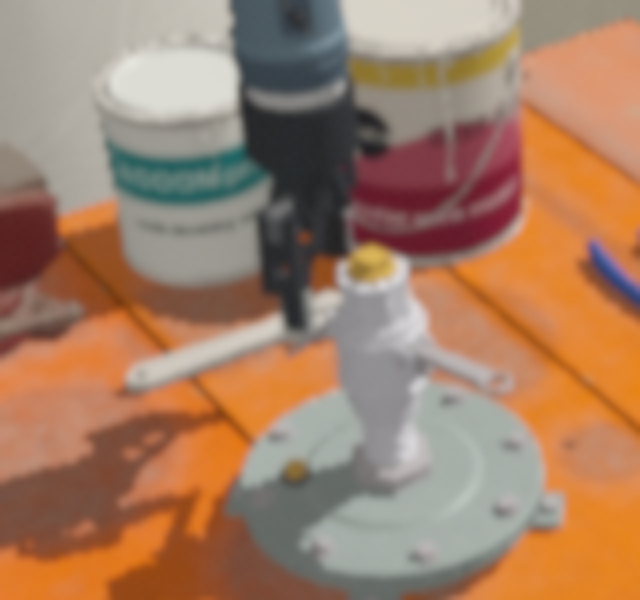

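Emit:
play_rows(increments=[0.15, 0.2, -0.1, 0, 100, 0.35, 0.35, -0.2, 0, 100, 0.55, 0.5, -0.32, 0, 100, 0.75, 0.65, -0.43, 0, 100, 0.9, 0.8, -0.52, 0, 100, 1.1, 0.95, -0.63, 0, 100, 1.3, 1.05, -0.75, 0, 100, 1.45, 1.15, -0.85, 0, 100, 1.45, 1.15, -0.85, 0, 100])

```text
time_s: 22.62
eef_pos: [502.0, 219.8, 84.0]
orientation: [-1.479, 0.625, -0.625]
wrist_force: [-1.2, 2.9, -0.7]
width: 85.4
```

Emit:
play_rows(increments=[0.2, 0.1, -0.12, 0, 100, 0.4, 0.2, -0.23, 0, 100, 0.4, 0.2, -0.23, 0, 100])

```text
time_s: 22.87
eef_pos: [503.8, 215.3, 82.4]
orientation: [-1.479, 0.624, -0.626]
wrist_force: [0.0, 3.6, -0.1]
width: 85.7
```

Emit:
play_rows(increments=[0.2, 0.05, -0.12, 0, 100, 0.3, 0.1, -0.17, 0, 100, 0.3, 0.1, -0.17, 0, 100])

```text
time_s: 23.12
eef_pos: [504.1, 214.6, 82.1]
orientation: [-1.474, 0.626, -0.623]
wrist_force: [-3.0, 10.8, 2.3]
width: 85.3
```

Run:
```python
from plant import *
from h import *
s=state();print(s["wrist_force"],s["torque"],s["eef_pos"])
im=snapshot("scene")[:,:,::-1];cv2.imwrite("pics/scene16c.png",cv2.resize(im[160:260,210:310],None,fx=6,fy=6,interpolation=cv2.INTER_CUBIC))
im=snapshot("wrist");cv2.imwrite("pics/w16.png",im[:,:,::-1])
```

```text
[-2.96943642 10.84432575  2.25108055] [ 1.52109812  0.42109127 -0.53711266] [504.09042451 214.55997035  82.06402853]
```

View pics/scene16c.png

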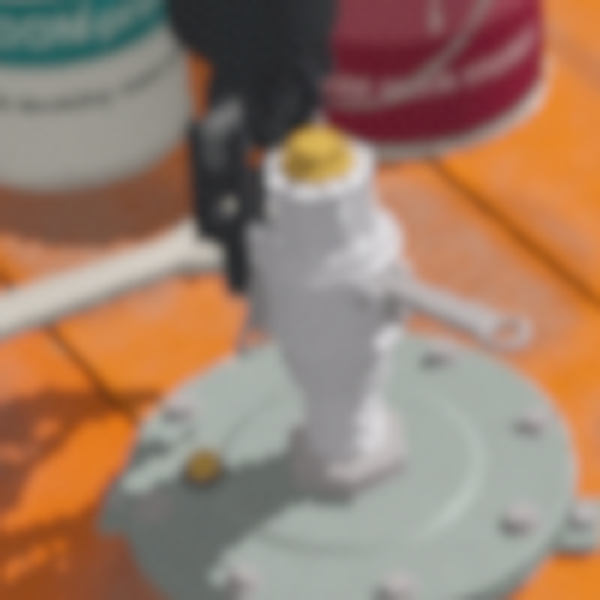

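View pics/w16.png

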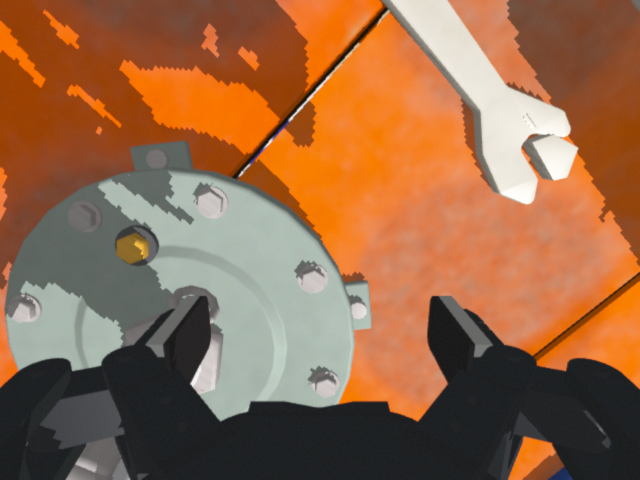

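Emit:
play_rows(increments=[-0.2, 0.1, 0.12, 0, 100, -0.3, 0.5, 0.17, 0, 100, -0.2, 0.8, 0.1, 0, 100, 0, 0.8, 0, 0, 100, 0, 0.8, 0, 0, 100])

```text
time_s: 23.63
eef_pos: [503.1, 213.9, 72.8]
orientation: [-1.476, 0.628, -0.622]
wrist_force: [-2.6, 8.3, 2.0]
width: 85.4
```

Emit:
play_rows(increments=[0.1, 0, -0.05, 0, 100, 0.15, 0, -0.08, 0, 100, 0.15, 0, -0.08, 0, 100])

```text
time_s: 23.88
eef_pos: [502.9, 213.8, 72.9]
orientation: [-1.474, 0.629, -0.62]
wrist_force: [-4.7, 14.4, 1.9]
width: 85.3
```

Emit:
play_rows(increments=[0.1, 0, -0.05, 0, 100, 0.15, 0, -0.08, 0, 100, 0.15, 0, -0.08, 0, 100])

```text
time_s: 24.13
eef_pos: [502.8, 213.6, 73.1]
orientation: [-1.471, 0.63, -0.618]
wrist_force: [-6.6, 18.7, 3.8]
width: 84.8
```

Emit:
play_rows(increments=[-0.15, 0, 0.08, 0, 100, -0.25, 0, 0.13, 0, 100, -0.25, 0, 0.13, 0, 100])

```text
time_s: 24.38
eef_pos: [502.8, 213.6, 72.8]
orientation: [-1.477, 0.627, -0.621]
wrist_force: [-3.7, 10.0, 2.5]
width: 85.7
```

Run:
```python
from plant import *
from h import *
s=state();print(s["wrist_force"],s["torque"],s["eef_pos"])
im=snapshot("scene")[:,:,::-1];cv2.imwrite("pics/scene17c.png",cv2.resize(im[170:250,215:295],None,fx=7,fy=7,interpolation=cv2.INTER_CUBIC))
im=snapshot("wrist");cv2.imwrite("pics/w17.png",im[:,:,::-1])
im=snapshot("top")[:,:,::-1];cv2.imwrite("pics/top17.png",cv2.resize(im[200:320,220:340],None,fx=5,fy=5,interpolation=cv2.INTER_CUBIC))
```

```text
[-3.67983191  9.97730411  2.47277722] [ 1.30611305  0.48516227 -0.53814805] [502.82665334 213.57050693  72.81328263]
```

View pics/scene17c.png

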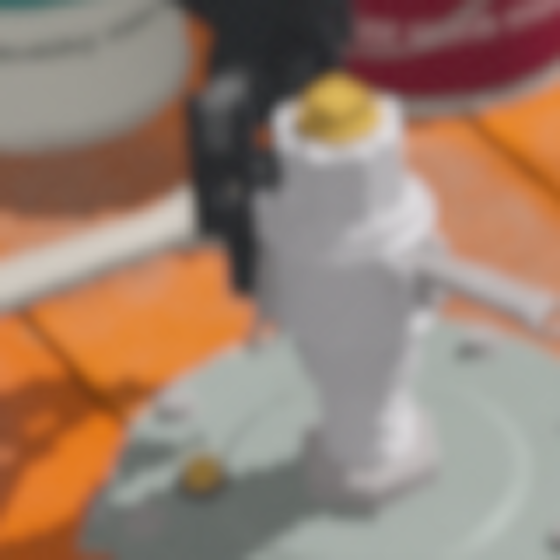

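View pics/w17.png

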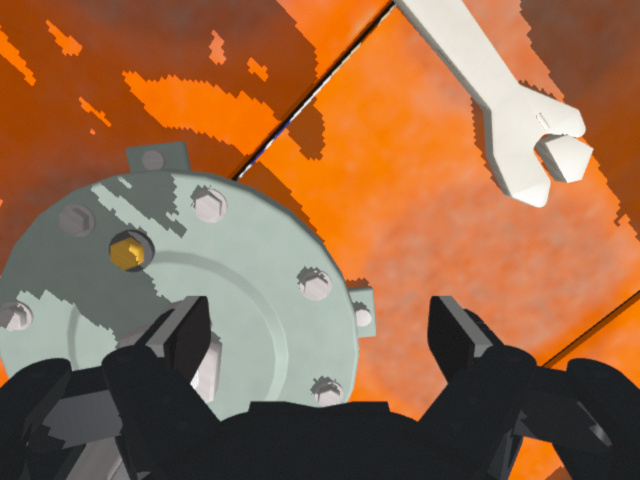

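View pics/top17.png

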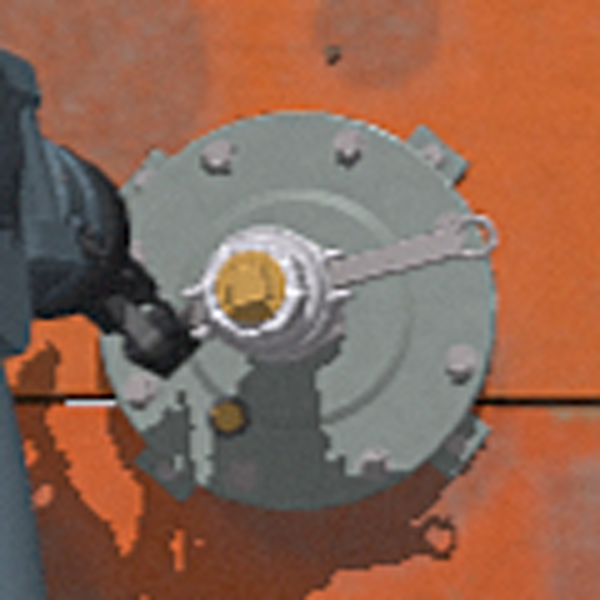

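Emit:
play_rows(increments=[-1, 0, 0.6, 0, 100, -3, 0, 1.7, 0, 100, -5, 0, 2.9, 0, 100, -6, -1, 3.5, 0, 100, -6, -4, 3.5, 0, 100, -6, -7, 3.5, 0, 100, -6, -7, 3.5, 0, 100])

```text
time_s: 25.12
eef_pos: [490.5, 280.5, 148.4]
orientation: [-1.475, 0.618, -0.629]
wrist_force: [0.7, 0.8, 0.7]
width: 85.5
```

Run:
```python
from plant import *
from h import *
import json
s=state();print(s["wrist_force"],s["eef_pos"])
c=calibration("wrist");json.dump({k:np.array(v).tolist() for k,v in c.items()},open("w18.json","w"))
im=snapshot("scene")[:,:,::-1];cv2.imwrite("pics/scene18.png",im);cv2.imwrite("pics/scene18c.png",cv2.resize(im[170:250,215:295],None,fx=7,fy=7,interpolation=cv2.INTER_CUBIC))
im=snapshot("wrist");cv2.imwrite("pics/w18.png",im[:,:,::-1])
im=snapshot("top")[:,:,::-1];cv2.imwrite("pics/top18.png",cv2.resize(im[225:295,240:310],None,fx=8,fy=8,interpolation=cv2.INTER_CUBIC))
```

```text
[0.72194811 0.75514243 0.73228343] [490.49919413 280.47106169 148.3708975 ]
```

View pics/scene18c.png

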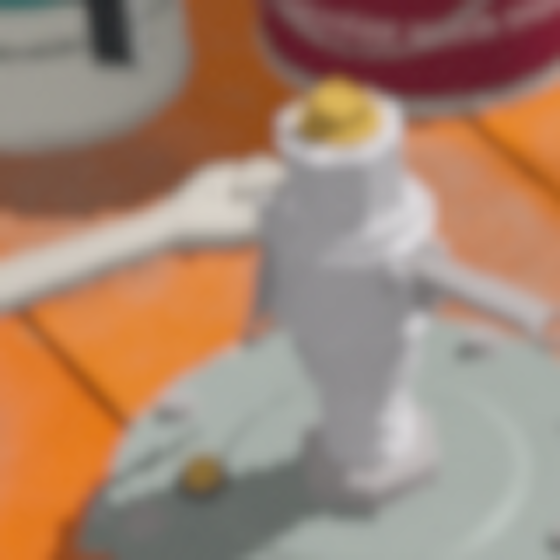

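View pics/w18.png

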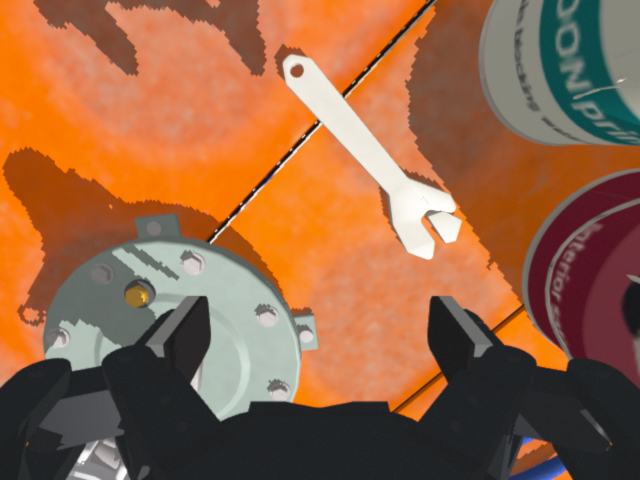

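View pics/top18.png

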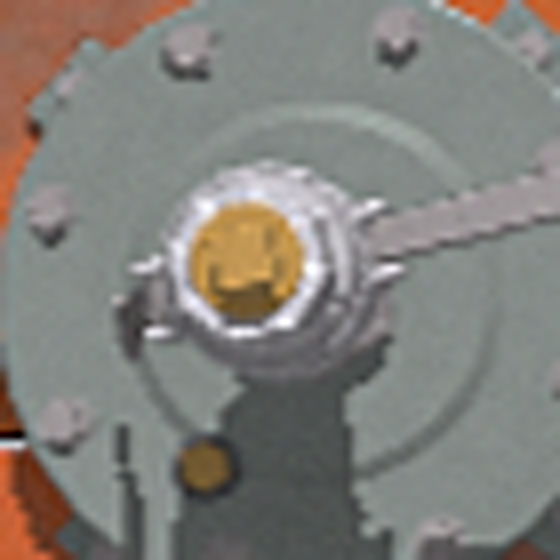

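Run:
```python
from plant import *
from h import *
s=state();go(s,[446,256,205],104.2)
```

```text
R [[0.697, 0.0, 0.717], [-0.717, -0.001, 0.697], [0.001, -1.0, -0.001]] heading 44.2
inc cm [-1.24 -6.22 -4.58] turn deg -60.0
```

Emit:
play_rows(increments=[0, -3, 0, -7, 100, 0, -6, 0, -14, 100, -0.6, -6.2, -2, -21, 100, -1.2, -6.2, -4.6, -28, 100, -1.2, -6.2, -4.6, -35, 100, -1.2, -6.2, -4.6, -42, 100, -1.2, -6.2, -4.6, -49, 100, -1.2, -6.2, -4.6, -56, 100, -1.2, -6.2, -4.6, -60, 100, -1.2, -6.2, -4.6, -60, 100])

```text
time_s: 26.1
eef_pos: [445.0, 254.9, 203.3]
orientation: [-1.564, -0.192, 0.198]
wrist_force: [0.3, -0.6, 0.6]
width: 85.8
```

Run:
```python
from plant import *
from h import *
import json
s=state();print(s["eef_pos"])
c=calibration("wrist");json.dump({k:np.array(v).tolist() for k,v in c.items()},open("w19.json","w"))
im=snapshot("wrist")[:,:,::-1].copy();cv2.imwrite("pics/w19.png",im)
# project model points in plane tau=0
def W(r,z): return [*(A+U*r),z]
for n,r,z in [("pivot",31,142.5),("mouth",29,112.5),("tip1.6",31-75*.03,142.5-75),("tip1.4",31+75*np.cos(1.4),142.5-75*np.sin(1.4))]: print(n,np.round(proj(c,W(r,z))))
cv2.imwrite("pics/w19c.png",cv2.resize(im[180:340,20:220],None,fx=4,fy=3.7,interpolation=cv2.INTER_CUBIC))
```

```text
[445.04127199 254.94565214 203.3105074 ]
pivot [137. 261.]
mouth [155. 246.]
tip1.6 [180. 230.]
tip1.4 [199. 231.]
```

View pics/w19.png

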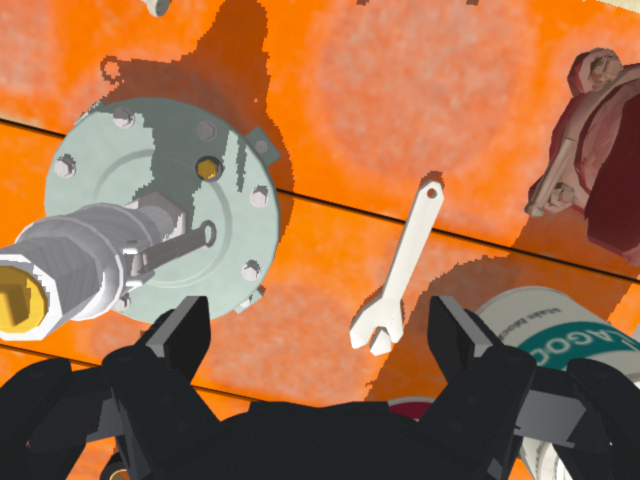

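View pics/w19c.png

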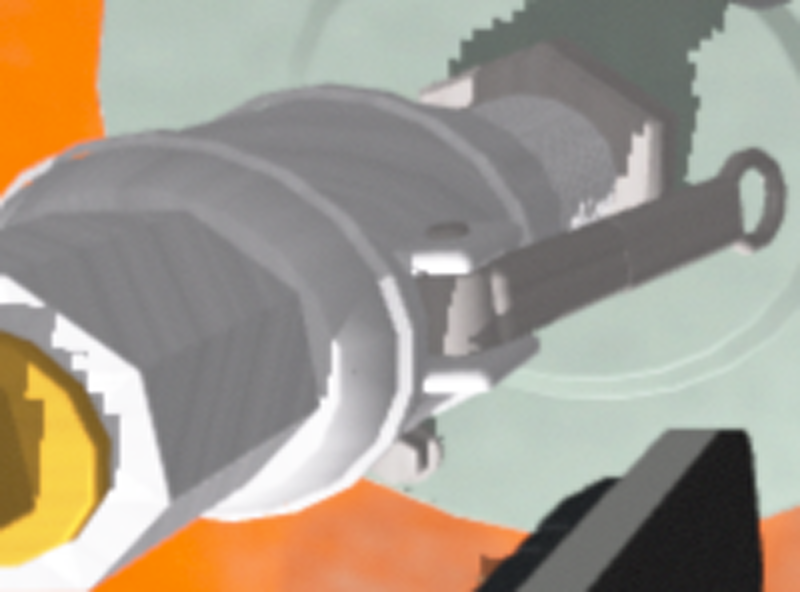

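Run:
```python
from h import *
import json
c=json.load(open("w19.json"))
N=np.append(hd(14.2),0)
def pl(u,v):
    o,d=ray(c,u,v);t=((np.append(A,0)-o)@N)/(d@N);p=o+t*d;return (p[:2]-A)@U,p[2]
def pp(r,z): return np.round(proj(c,[*(A+U*r),z]),1)
print("ring",pl(210.5,234),"lug mid",pl(20+447/4,180+322/3.7))
for th in (1.2,1.25,1.3,1.35,1.4,1.5,1.6):
    print(th,[pp(31+l*np.cos(th),142.5-l*np.sin(th)) for l in (40,63,69)], "offset3.5", pp(31+69*np.cos(th)+3.5*np.sin(th),142.5-69*np.sin(th)+3.5*np.cos(th)))
```

```text
ring (np.float64(56.14179762917084), np.float64(79.38851013865741)) lug mid (np.float64(33.787749885900666), np.float64(153.7514047380832))
1.2 [array([184.1, 243.3]), array([205.7, 235.5]), array([210.8, 233.6])] offset3.5 [214.6 234. ]
1.25 [array([181.7, 243. ]), array([202.1, 235.1]), array([206.9, 233.2])] offset3.5 [210.9 233.6]
1.3 [array([179.2, 242.8]), array([198.5, 234.8]), array([203. , 232.9])] offset3.5 [207.1 233.2]
1.35 [array([176.6, 242.6]), array([194.7, 234.5]), array([199. , 232.6])] offset3.5 [203.1 232.9]
1.4 [array([174. , 242.5]), array([190.9, 234.3]), array([194.8, 232.4])] offset3.5 [199.1 232.6]
1.5 [array([168.5, 242.3]), array([182.9, 234.1]), array([186.3, 232.1])] offset3.5 [190.7 232.2]
1.6 [array([162.8, 242.2]), array([174.6, 234. ]), array([177.3, 232.1])] offset3.5 [181.9 232.1]
```

```bash
cat >> h.py <<'E'
def cen2(rc,zc,side=1,tip=13,tau=-3):
    j=side*hd(24.2);t=side*hd(-65.8);K=A+side*U*rc+tau*side*hd(14.2)
    c=K+57*j-11*t;return np.array([c[0],c[1],zc-tip])
E
python3 - <<'E'
from plant import *
from h import *
s=state()
print(cen2(85,95),cen2(38.5,92)); go(s,cen2(85,95)+[0,0,110],24.2)
c=calibration("top")
for z in (142,150):
  for r in (0,30,34,38,42): print(z,r,[np.round((np.array(proj(c,[*(A+U*r+hd(14.2)*t),z]))-[240,225]+.5)*8) for t in (-9,0,9)])
E
```

```text
[504.7222294  237.56586679  82.        ] [516.12902284 192.48665802  79.        ]
R [[0.97, -0.003, -0.243], [0.243, -0.002, 0.97], [-0.003, -1.0, -0.001]] heading 104.1
inc cm [ 5.35  1.14 -3.15] turn deg 79.9
142 0 [array([272., 304.]), array([266., 275.]), array([259., 245.])]
142 30 [array([173., 329.]), array([166., 299.]), array([159., 269.])]
142 34 [array([160., 332.]), array([153., 302.]), array([146., 272.])]
142 38 [array([146., 335.]), array([140., 305.]), array([133., 276.])]
142 42 [array([133., 339.]), array([126., 309.]), array([119., 279.])]
150 0 [array([269., 303.]), array([262., 273.]), array([255., 243.])]
150 30 [array([169., 327.]), array([162., 297.]), array([155., 267.])]
150 34 [array([155., 331.]), array([149., 301.]), array([142., 271.])]
150 38 [array([142., 334.]), array([135., 304.]), array([128., 274.])]
150 42 [array([129., 337.]), array([122., 307.]), array([115., 277.])]
```

```bash
cat >> h.py <<'E'
def cen3(rc,zc,side=1,tip=13,tau=50):
    c=A+side*U*(rc+11)+side*tau*hd(14.2);return np.array([c[0],c[1],zc-tip])
E
python3 - <<'E'
from plant import *
from h import *
s=state()
print(cen3(85,95),cen3(38.5,92)); go(s,cen3(85,95)+[0,0,115],14.2)
E
```

```text
[505.92275845 227.83212288  82.        ] [517.32955189 182.75291411  79.        ]
R [[0.97, -0.003, -0.243], [0.243, -0.002, 0.97], [-0.003, -1.0, -0.001]] heading 104.1
inc cm [ 5.23  0.64 -4.12] turn deg 89.9
```

Emit:
play_rows(increments=[0.5, 0, 0, 7, 100, 1, 0, 0, 14, 100, 1.5, 0, -0.5, 21, 100, 2, 0, -1, 28, 100, 2.5, 0, -1.5, 35, 100, 3, 0, -2, 42, 100, 3.5, 0, -2.5, 49, 100, 4, 0, -3, 56, 100, 4.6, 0, -3.5, 63, 100, 5.2, 0, -4.1, 70, 100])

```text
time_s: 26.98
eef_pos: [506.3, 228.4, 204.1]
orientation: [-1.433, 0.767, -0.765]
wrist_force: [-0.7, 0.0, -0.2]
width: 85.6
```

Run:
```python
from plant import *
from h import *
s=state();print(s["eef_pos"])
go(s,cen3(85,95),14.2)
```

```text
[506.29571984 228.35861905 204.14710816]
R [[0.555, -0.002, 0.832], [-0.832, -0.001, 0.555], [-0.0, -1.0, -0.002]] heading 33.7
inc cm [ 0.03 12.21 -0.03] turn deg 19.5
```

Emit:
play_rows(increments=[0, 0, 0, 7, 100, 0, 1, 0, 14, 100, 0, 4, 0, 19.5, 100, 0, 8, 0, 19.5, 100, 0, 11, 0, 19.5, 100, 0, 12.2, 0, 19.5, 100, 0, 12.2, 0, 19.5, 100, 0, 12.2, 0, 19.5, 100])

```text
time_s: 27.65
eef_pos: [505.4, 228.3, 82.1]
orientation: [-1.322, 1.021, -1.018]
wrist_force: [0.2, 0.4, 1.0]
width: 85.2
```

Run:
```python
from plant import *
from h import *
s=state();print(s["eef_pos"],s["wrist_force"])
for r in (60,54,47,42,38.5): go(s,cen3(r,95),14.2)
im=snapshot("wrist");cv2.imwrite("pics/w20.png",im[:,:,::-1])
im=snapshot("top")[:,:,::-1];cv2.imwrite("pics/top20.png",cv2.resize(im[200:320,220:340],None,fx=5,fy=5,interpolation=cv2.INTER_CUBIC))
```

```text
[505.35450553 228.32879745  82.07069583] [0.21657344 0.4062406  0.98113703]
R [[0.252, -0.003, 0.968], [-0.968, -0.001, 0.252], [0.0, -1.0, -0.003]] heading 14.6
inc cm [2.56 0.01 0.02] turn deg 0.4
R [[0.252, -0.003, 0.968], [-0.968, -0.001, 0.252], [0.0, -1.0, -0.003]] heading 14.6
inc cm [3.16 0.01 0.02] turn deg 0.4
R [[0.252, -0.003, 0.968], [-0.968, -0.001, 0.252], [0.0, -1.0, -0.003]] heading 14.6
inc cm [3.86 0.01 0.01] turn deg 0.4
R [[0.252, -0.003, 0.968], [-0.968, -0.001, 0.252], [0.0, -1.0, -0.003]] heading 14.6
inc cm [4.36 0.01 0.01] turn deg 0.4
R [[0.252, -0.003, 0.968], [-0.968, -0.001, 0.252], [0.0, -1.0, -0.003]] heading 14.6
inc cm [4.71 0.01 0.01] turn deg 0.4
```

View pics/w20.png

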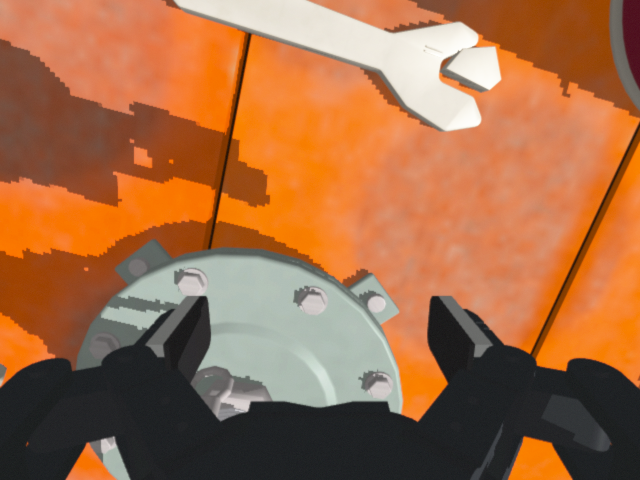

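View pics/top20.png

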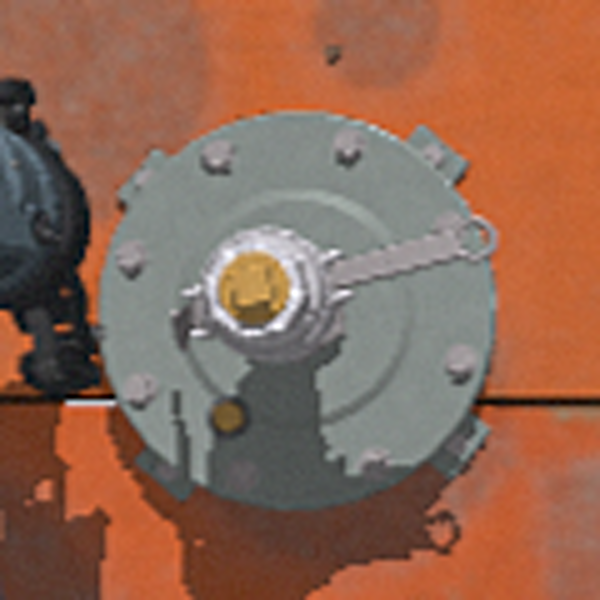

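Emit:
play_rows(increments=[1, 0, 0, 0, 100, 2, 0, 0, 0, 100, 2.6, 0, 0, 0, 100, 2.9, 0, 0, 0, 100, 2.9, 0, 0, 0, 100])

```text
time_s: 28.17
eef_pos: [514.6, 199.8, 83.8]
orientation: [-1.318, 1.019, -1.02]
wrist_force: [-0.1, -0.2, -0.1]
width: 85.6
```

Emit:
play_rows(increments=[0.3, 0, 0, 0, 100, 0.5, 0, 0, 0, 100, 0.5, 0, 0, 0, 100])

```text
time_s: 28.42
eef_pos: [515.3, 195.7, 83.3]
orientation: [-1.32, 1.018, -1.018]
wrist_force: [-0.7, 0.3, 0.4]
width: 85.5
```

Emit:
play_rows(increments=[0.2, 0, 0, 0, 100, 0.3, 0, 0, 0, 100, 0.3, 0, 0, 0, 100])

```text
time_s: 28.67
eef_pos: [515.6, 194.0, 83.1]
orientation: [-1.319, 1.019, -1.016]
wrist_force: [-0.8, 4.6, -2.6]
width: 86.0
```

Emit:
play_rows(increments=[0.2, 0, 0, 0, 100, 0.3, 0, 0, 0, 100, 0.3, 0, 0, 0, 100])

```text
time_s: 28.92
eef_pos: [516.6, 190.4, 83.1]
orientation: [-1.319, 1.019, -1.017]
wrist_force: [-0.7, 4.8, -2.7]
width: 85.9
```

Emit:
play_rows(increments=[0.2, 0, 0, 0, 100, 0.2, 0, 0, 0, 100, 0.2, 0, 0, 0, 100])

```text
time_s: 29.17
eef_pos: [517.0, 188.5, 83.1]
orientation: [-1.319, 1.019, -1.017]
wrist_force: [-0.5, 5.2, -2.6]
width: 85.4
```

Emit:
play_rows(increments=[0.2, 0, 0, 0, 100, 0.2, 0, 0, 0, 100, 0.2, 0, 0, 0, 100])

```text
time_s: 29.42
eef_pos: [517.5, 186.7, 83.1]
orientation: [-1.319, 1.019, -1.017]
wrist_force: [-0.9, 5.0, -3.1]
width: 85.4
```

Emit:
play_rows(increments=[0.2, 0, 0, 0, 100, 0.2, 0, 0, 0, 100, 0.2, 0, 0, 0, 100])

```text
time_s: 29.67
eef_pos: [517.8, 185.3, 82.9]
orientation: [-1.319, 1.019, -1.016]
wrist_force: [-0.2, 7.3, -3.3]
width: 85.4
```

Emit:
play_rows(increments=[0.15, 0, 0, 0, 100, 0.15, 0, 0, 0, 100, 0.15, 0, 0, 0, 100])

```text
time_s: 29.92
eef_pos: [517.8, 185.2, 83.0]
orientation: [-1.317, 1.021, -1.014]
wrist_force: [-1.8, 11.6, -4.5]
width: 85.3
```

Run:
```python
from plant import *
from h import *
s=state();print(s["wrist_force"],s["torque"],s["eef_pos"])
im=snapshot("top")[:,:,::-1];cv2.imwrite("pics/top21.png",cv2.resize(im[200:320,220:340],None,fx=5,fy=5,interpolation=cv2.INTER_CUBIC))
im=snapshot("scene")[:,:,::-1];cv2.imwrite("pics/scene21c.png",cv2.resize(im[170:250,215:295],None,fx=7,fy=7,interpolation=cv2.INTER_CUBIC))
```

```text
[-1.81443665 11.59502157 -4.54880213] [ 1.96023789  0.18131296 -0.53702195] [517.78371878 185.22086008  82.95768355]
```

View pics/top21.png

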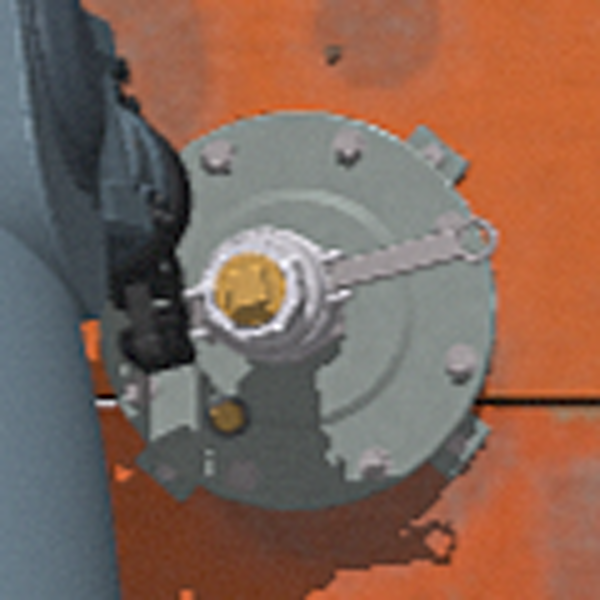

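View pics/scene21c.png

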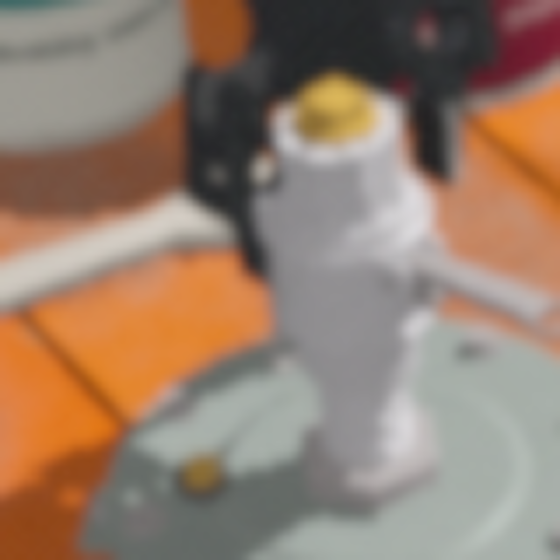

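Emit:
play_rows(increments=[0.07, 0, 0, 0, 100, 0.07, 0, 0, 0, 100, 0.07, 0, 0, 0, 100])

```text
time_s: 30.27
eef_pos: [517.8, 185.2, 83.0]
orientation: [-1.316, 1.022, -1.012]
wrist_force: [-2.5, 13.5, -4.0]
width: 85.8
```

Emit:
play_rows(increments=[-1, 0, 0, 0, 100, -4, 0, 0, 0, 100, -6, -1, 0, 0, 100, -7, -4, 0, 0, 100, -7, -8, 0, 0, 100, -7, -12, 0, 0, 100, -7, -12, 0, 0, 100])

```text
time_s: 30.85
eef_pos: [505.6, 250.9, 212.1]
orientation: [-1.31, 1.008, -1.024]
wrist_force: [1.2, 0.8, 1.2]
width: 85.2
```

Run:
```python
from plant import *
from h import *
s=state();print(s["eef_pos"],s["wrist_force"],s["joint_pos"])
im=snapshot("top")[:,:,::-1];cv2.imwrite("pics/top22.png",cv2.resize(im[225:295,240:310],None,fx=8,fy=8,interpolation=cv2.INTER_CUBIC))
im=snapshot("wrist")[:,:,::-1];cv2.imwrite("pics/w22.png",im)
c=calibration("top")
for th in (1.3,1.4,1.5,1.6):
  print(th,[np.round((np.array(proj(c,[*(A+U*(31+l*np.cos(th)+4*np.sin(th))),142.5-l*np.sin(th)+4*np.cos(th)]))-[240,225]+.5)*8) for l in (50,69,80)])
c=calibration("wrist")
for th in (1.3,1.4,1.5,1.6):
  print(th,[np.round(proj(c,[*(A+U*(31+l*np.cos(th)+4*np.sin(th))),142.5-l*np.sin(th)+4*np.cos(th)])) for l in (0,50,69)])
```

```text
[505.63254511 250.86816894 212.142782  ] [1.20975313 0.803614   1.16809197] [ 0.34991785  0.34859057 -0.01059241  1.19764029 -0.00313967  1.66342115]
1.3 [array([131., 322.]), array([125., 329.]), array([121., 333.])]
1.4 [array([147., 318.]), array([146., 324.]), array([146., 327.])]
1.5 [array([163., 315.]), array([168., 319.]), array([171., 321.])]
1.6 [array([179., 311.]), array([190., 314.]), array([196., 315.])]
1.3 [array([234., 379.]), array([247., 324.]), array([251., 307.])]
1.4 [array([234., 378.]), array([248., 329.]), array([252., 313.])]
1.5 [array([234., 378.]), array([248., 334.]), array([252., 320.])]
1.6 [array([235., 378.]), array([248., 339.]), array([253., 327.])]
```

View pics/top22.png

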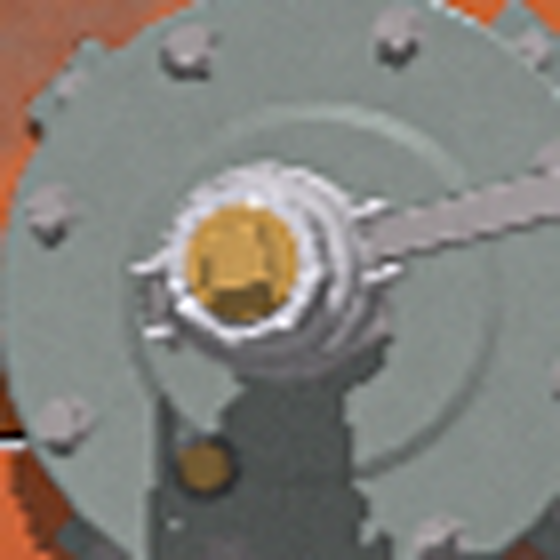

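View pics/w22.png

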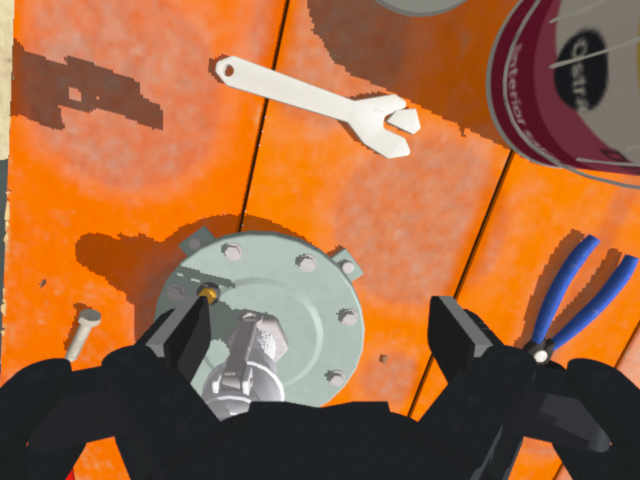

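Run:
```python
from plant import *
from h import *
s=state()
r,z=P(0);p=cen3(r,z,-1);print(p)
go(s,[p[0],p[1],245],14.2);go(s,p+[0,0,15],14.2)
print([np.round(cen3(*P(t),-1)-p,1).tolist() for t in (0.3,.6,.9,1.2,1.4,1.6)])
```

```text
[455.09601201  21.04565852 137.        ]
R [[0.254, 0.007, 0.967], [-0.967, -0.0, 0.254], [0.002, -1.0, 0.006]] heading 14.7
inc cm [ 20.92  -3.92 -10.44] turn deg 0.5
R [[0.254, 0.007, 0.967], [-0.967, -0.0, 0.254], [0.002, -1.0, 0.006]] heading 14.7
inc cm [ 20.9    5.38 -10.5 ] turn deg 0.5
[[-0.0, 0.0, -15.1], [-1.1, 4.4, -29.5], [-3.2, 12.6, -42.0], [-6.1, 24.1, -51.4], [-8.4, 33.1, -55.5], [-10.8, 42.6, -57.7]]
```

Emit:
play_rows(increments=[0, -2, 0, 0, 100, 1.5, -3.9, -0.8, 0, 100, 4.5, -3.9, -2.5, 0, 100, 8, -3.9, -4, 0.5, 100, 11.5, -3.9, -6, 0.5, 100, 15, -3.9, -7.7, 0.5, 100, 18.5, -3.9, -9.4, 0.5, 100, 20.9, -3.9, -10.5, 0.5, 100, 20.9, -3.9, -10.5, 0.5, 100, 20.9, -3.9, -10.5, 0.5, 100])

```text
time_s: 31.78
eef_pos: [451.5, 19.7, 241.1]
orientation: [-1.317, 1.029, -1.026]
wrist_force: [0.0, 0.9, 0.2]
width: 85.0
```

Run:
```python
from plant import *
from h import *
s=state();print(s["eef_pos"],s["width"])
r,z=P(0);p=cen3(r,z,-1)
go(s,p,14.2)
im=snapshot("wrist")[:,:,::-1];cv2.imwrite("pics/w23.png",im)
c=calibration("wrist")
print([np.round(proj(c,[*(A-U*rr),150])) for rr in (31,81,94)])
im=snapshot("top")[:,:,::-1];cv2.imwrite("pics/top23.png",cv2.resize(im[200:320,220:340],None,fx=5,fy=5,interpolation=cv2.INTER_CUBIC))
```

```text
[451.46563846  19.67089137 241.07812234] 85.03092769911376
R [[0.242, -0.002, 0.97], [-0.97, -0.001, 0.242], [0.0, -1.0, -0.003]] heading 14.0
inc cm [-0.05 10.41  0.41] turn deg -0.2
[array([403., 150.]), array([399., 229.]), array([398., 248.])]
```

View pics/w23.png

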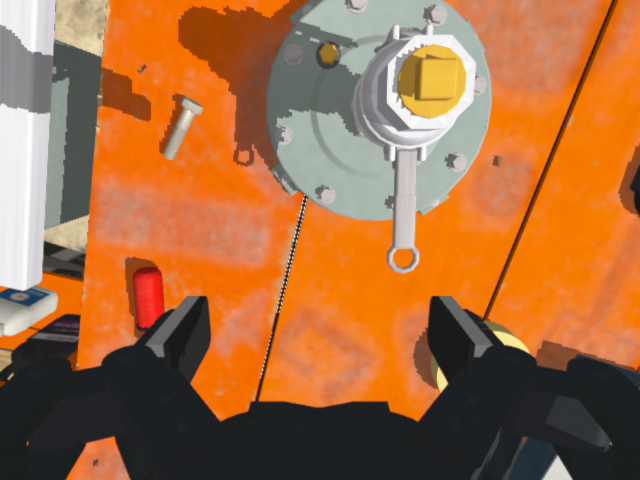

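View pics/top23.png

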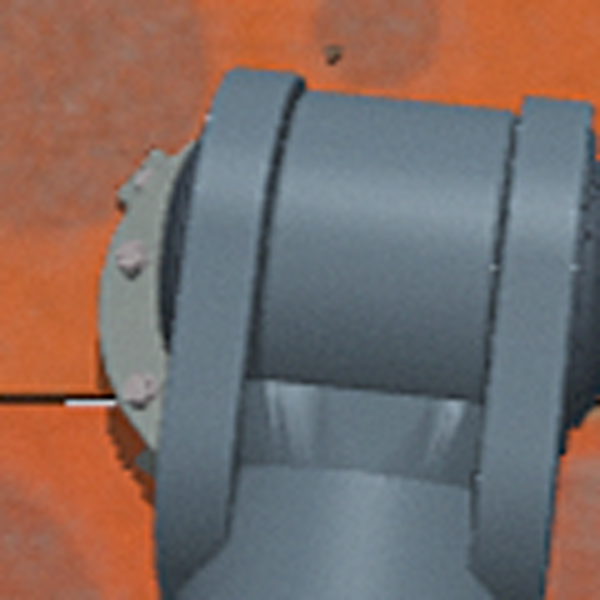

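Emit:
play_rows(increments=[0, 2, 0.5, 0, 100, 0, 5, 0.5, 0, 100, 0, 8, 0.5, 0, 100, 0, 9, 0.5, 0, 100, 0, 9.2, 0.5, 0, 100, 0, 9.2, 0.5, 0, 100])

```text
time_s: 32.38
eef_pos: [456.6, 23.5, 149.3]
orientation: [-1.319, 1.025, -1.022]
wrist_force: [0.7, -0.1, -0.2]
width: 85.2
```

Run:
```python
from plant import *
from h import *
s=state();print(s["eef_pos"],s["wrist_force"])
go(s,cen3(*P(0),-1),14.2)
im=snapshot("scene")[:,:,::-1];cv2.imwrite("pics/scene24c.png",cv2.resize(im[150:270,200:340],None,fx=5,fy=5,interpolation=cv2.INTER_CUBIC))
```

```text
[456.62846325  23.45773537 149.34896282] [ 0.70338251 -0.10065641 -0.21315446]
R [[0.247, -0.002, 0.969], [-0.969, 0.0, 0.247], [-0.001, -1.0, -0.002]] heading 14.3
inc cm [ 0.2   1.24 -0.21] turn deg 0.1
```

View pics/scene24c.png

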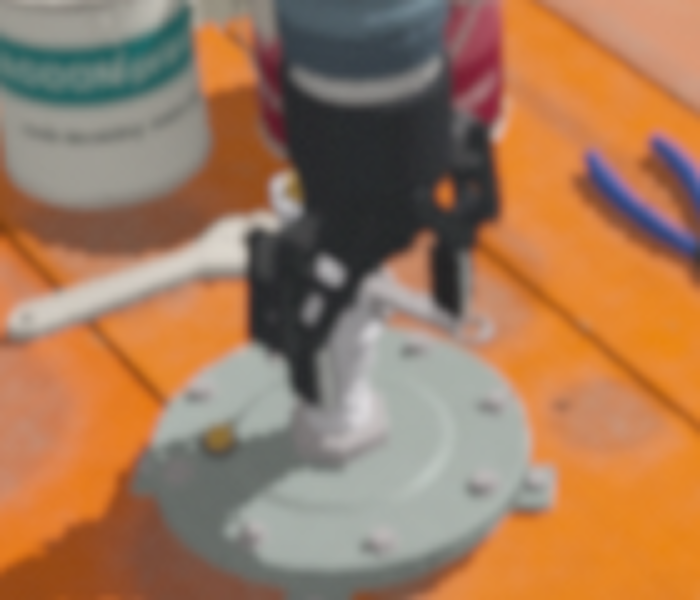

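Emit:
play_rows(increments=[0.1, 0.5, 0, 0, 100, 0.2, 0.9, 0, 0, 100, 0.2, 1.3, 0, 0, 100, 0.2, 1.7, 0, 0, 100, 0.2, 2.1, 0, 0, 100, 0.2, 2.5, 0, 0, 100, 0.2, 2.8, 0, 0, 100, 0.2, 2.8, 0, 0, 100])

```text
time_s: 33.1
eef_pos: [458.1, 20.5, 121.9]
orientation: [-1.316, 1.025, -1.025]
wrist_force: [2.5, -1.0, 2.4]
width: 85.7
```

Emit:
play_rows(increments=[-0.05, 0.4, 0, 0, 100, -0.15, 0.8, 0, 0, 100, -0.28, 1.2, 0, 0, 100, -0.47, 1.6, 0, 0, 100, -0.7, 2.0, 0, 0, 100, -0.98, 2.35, 0, 0, 100, -1.3, 2.7, 0, 0, 100, -1.3, 2.7, 0, 0, 100])

```text
time_s: 33.77
eef_pos: [454.0, 33.3, 94.4]
orientation: [-1.318, 1.025, -1.024]
wrist_force: [2.4, -1.2, 1.7]
width: 85.4
```

Run:
```python
from plant import *
from h import *
s=state();print(s["eef_pos"],s["wrist_force"])
for t in (.9,1.2,1.3,1.4):go(s,cen3(*P(t),-1),14.2)
im=snapshot("scene")[:,:,::-1];cv2.imwrite("pics/scene25c.png",cv2.resize(im[150:270,200:340],None,fx=5,fy=5,interpolation=cv2.INTER_CUBIC))
im=snapshot("wrist")[:,:,::-1];cv2.imwrite("pics/w25.png",im)
```

```text
[454.04039946  33.26268267  94.41012448] [ 2.39554772 -1.20001414  1.6856977 ]
R [[0.246, -0.001, 0.969], [-0.969, -0.001, 0.246], [0.0, -1.0, -0.001]] heading 14.2
inc cm [-0.09 -0.06 -0.2 ] turn deg 0.0
R [[0.246, -0.001, 0.969], [-0.969, -0.001, 0.246], [0.0, -1.0, -0.001]] heading 14.2
inc cm [-1.28  0.88 -0.2 ] turn deg 0.0
R [[0.246, -0.001, 0.969], [-0.969, -0.001, 0.246], [0.0, -1.0, -0.001]] heading 14.2
inc cm [-1.73  1.11 -0.2 ] turn deg 0.0
R [[0.246, -0.001, 0.969], [-0.969, -0.001, 0.246], [0.0, -1.0, -0.001]] heading 14.2
inc cm [-2.2   1.29 -0.19] turn deg 0.0
```

View pics/scene25c.png

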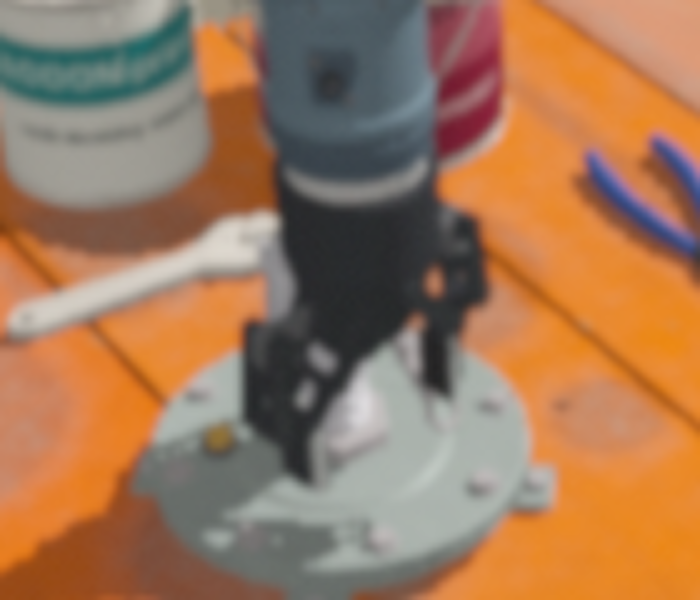

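View pics/w25.png

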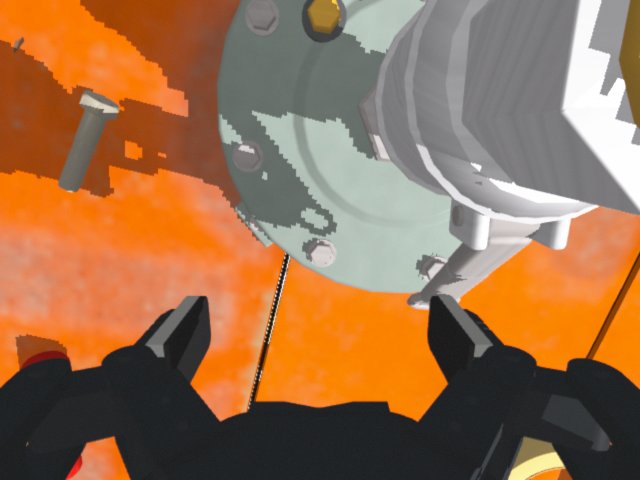

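Emit:
play_rows(increments=[-0.3, 0.3, 0, 0, 100, -0.6, 0.5, 0, 0, 100, -0.9, 0.7, 0, 0, 100, -1.15, 0.8, 0, 0, 100, -1.35, 0.95, 0, 0, 100, -1.55, 1.05, 0, 0, 100, -1.75, 1.1, 0, 0, 100, -1.75, 1.1, 0, 0, 100])

```text
time_s: 34.53
eef_pos: [449.7, 50.4, 83.9]
orientation: [-1.317, 1.025, -1.023]
wrist_force: [-0.3, -3.7, -1.1]
width: 85.2
```

Emit:
play_rows(increments=[-0.2, 0.05, 0, 0, 100, -0.3, 0.1, 0, 0, 100, -0.3, 0.1, 0, 0, 100])

```text
time_s: 34.78
eef_pos: [449.3, 53.2, 83.1]
orientation: [-1.317, 1.025, -1.024]
wrist_force: [-0.8, -4.2, -1.8]
width: 85.0
```

Emit:
play_rows(increments=[-0.2, 0, 0, 0, 100, -0.3, 0.05, 0, 0, 100, -0.3, 0.05, 0, 0, 100])

```text
time_s: 35.03
eef_pos: [448.8, 56.1, 82.8]
orientation: [-1.316, 1.025, -1.024]
wrist_force: [-0.5, -3.1, -0.9]
width: 85.7
```

Emit:
play_rows(increments=[-0.2, 0, 0, 0, 100, -0.2, 0, 0, 0, 100, -0.2, 0, 0, 0, 100])

```text
time_s: 35.28
eef_pos: [448.4, 57.7, 82.7]
orientation: [-1.316, 1.025, -1.025]
wrist_force: [1.0, -5.4, -2.2]
width: 85.5
```

Emit:
play_rows(increments=[-0.2, 0, 0, 0, 100, -0.2, 0, 0, 0, 100, -0.2, 0, 0, 0, 100])

```text
time_s: 35.53
eef_pos: [447.9, 59.1, 82.6]
orientation: [-1.317, 1.025, -1.026]
wrist_force: [1.0, -5.9, -4.4]
width: 85.3
```

Emit:
play_rows(increments=[-0.15, 0, 0, 0, 100, -0.15, 0, 0, 0, 100, -0.15, 0, 0, 0, 100])

```text
time_s: 35.78
eef_pos: [447.9, 59.5, 82.7]
orientation: [-1.319, 1.024, -1.029]
wrist_force: [0.6, -10.8, -4.2]
width: 85.5
```

Emit:
play_rows(increments=[-0.08, 0, 0, 0, 100, -0.08, 0, 0, 0, 100, -0.08, 0, 0, 0, 100])

```text
time_s: 36.03
eef_pos: [447.8, 59.5, 82.8]
orientation: [-1.319, 1.024, -1.03]
wrist_force: [1.2, -12.3, -3.5]
width: 85.4
```

Emit:
play_rows(increments=[1, 0, 0, 0, 100, 4, 0, 0, 0, 100, 6, -1, 0, 0, 100, 7, -4, 0, 0, 100, 7, -8, 0, 0, 100, 7, -12, 0, 0, 100, 7, -15, 0, 0, 100, 7, -15, 0, 0, 100])

```text
time_s: 36.7
eef_pos: [469.0, -5.5, 239.9]
orientation: [-1.307, 1.015, -1.03]
wrist_force: [0.7, -1.3, 0.7]
width: 85.6
```

Run:
```python
from plant import *
from h import *
s=state();print(s["eef_pos"],s["wrist_force"])
c=calibration("wrist")
im=snapshot("wrist")[:,:,::-1];cv2.imwrite("pics/w26.png",im)
for th in (1.3,1.4,1.5,1.6):
  print(th,[np.round(proj(c,[*(A-U*(31+l*np.cos(th)+4*np.sin(th))),142.5-l*np.sin(th)+4*np.cos(th)])) for l in (0,50,69)])
im=snapshot("scene")[:,:,::-1];cv2.imwrite("pics/scene26c.png",cv2.resize(im[150:270,200:340],None,fx=5,fy=5,interpolation=cv2.INTER_CUBIC))
```

```text
[469.02684236  -5.54917921 239.92481712] [ 0.74483339 -1.27661412  0.67539356]
1.3 [array([385., 107.]), array([372., 131.]), array([369., 138.])]
1.4 [array([385., 107.]), array([372., 124.]), array([369., 129.])]
1.5 [array([385., 107.]), array([372., 118.]), array([369., 121.])]
1.6 [array([385., 107.]), array([372., 111.]), array([369., 112.])]
```

View pics/w26.png

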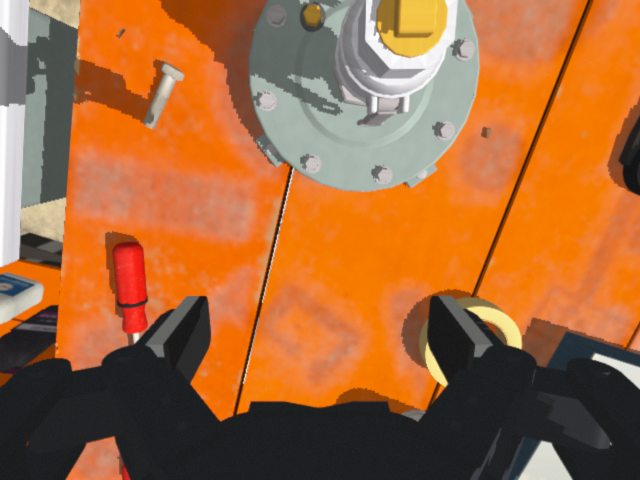

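View pics/scene26c.png

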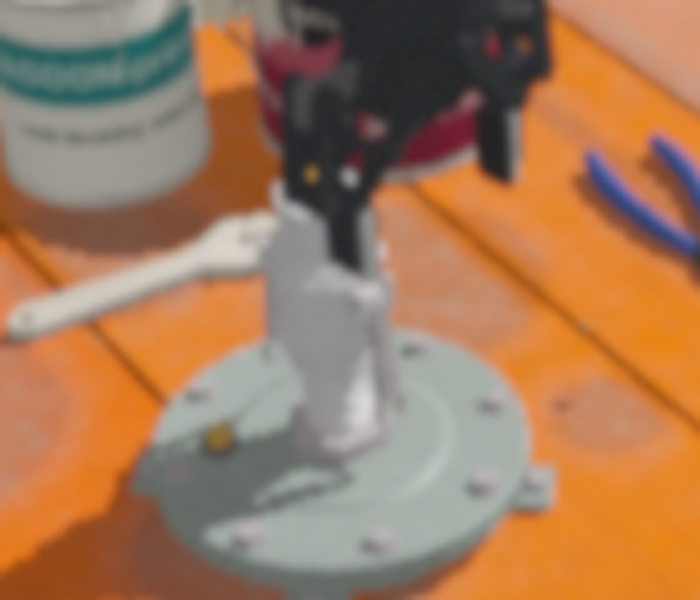

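Run:
```python
from plant import *
from h import *
s=state()
p=A-60*hd(14.2);print(p);go(s,[p[0],p[1],240],104.2)
```

```text
[422.83327901 107.78155685]
R [[0.246, 0.005, 0.969], [-0.969, 0.002, 0.246], [-0.001, -1.0, 0.005]] heading 14.3
inc cm [-12.03  -0.55  -1.43] turn deg -89.9
```

Emit:
play_rows(increments=[-1, 0, -1.4, -7, 100, -2, 0, -1.4, -14, 100, -3, 0, -1.4, -21, 100, -4, 0, -1.4, -28, 100, -5, 0, -1.4, -35, 100, -6.5, 0, -1.4, -42, 100, -8, 0, -1.4, -49, 100, -9.5, 0, -1.4, -56, 100, -11, 0, -1.4, -63, 100, -12, 0, -1.4, -70, 100])

```text
time_s: 37.63
eef_pos: [419.9, 108.7, 231.0]
orientation: [-1.568, 0.076, -0.071]
wrist_force: [-0.2, 0.8, -0.3]
width: 85.1
```

Emit:
play_rows(increments=[0, 0, 0, -7, 100, 0, 0, 0, -14, 100, 0, 0, 0, -20, 100, 0, 0, 0, -20, 100, 0, 0, 0, -20, 100])

```text
time_s: 38.05
eef_pos: [420.6, 107.3, 231.5]
orientation: [-1.561, -0.191, 0.195]
wrist_force: [-0.2, -0.6, 0.3]
width: 85.4
```

Run:
```python
from plant import *
from h import *
s=state();print(s["eef_pos"],s["wrist_force"])
c=calibration("wrist")
im=snapshot("wrist")[:,:,::-1];cv2.imwrite("pics/w27.png",im)
for side in (1,-1):
 for th in (1.2,1.3,1.4,1.5,1.6):
  print(side,th,[np.round(proj(c,[*(A+side*U*(31+l*np.cos(th)+4*np.sin(th))),141.5-l*np.sin(th)+4*np.cos(th)])) for l in (0,69)])
im=snapshot("scene")[:,:,::-1];cv2.imwrite("pics/scene27c.png",cv2.resize(im[150:270,200:340],None,fx=5,fy=5,interpolation=cv2.INTER_CUBIC))
```

```text
[420.60778542 107.34210461 231.47554135] [-0.16569184 -0.62743543  0.2661135 ]
1 1.2 [array([367., 329.]), array([387., 292.])]
1 1.3 [array([368., 329.]), array([379., 291.])]
1 1.4 [array([368., 329.]), array([371., 290.])]
1 1.5 [array([368., 328.]), array([363., 290.])]
1 1.6 [array([368., 328.]), array([355., 289.])]
-1 1.2 [array([268., 329.]), array([249., 292.])]
-1 1.3 [array([268., 329.]), array([257., 291.])]
-1 1.4 [array([268., 329.]), array([265., 290.])]
-1 1.5 [array([268., 328.]), array([273., 290.])]
-1 1.6 [array([268., 328.]), array([281., 290.])]
```

View pics/w27.png

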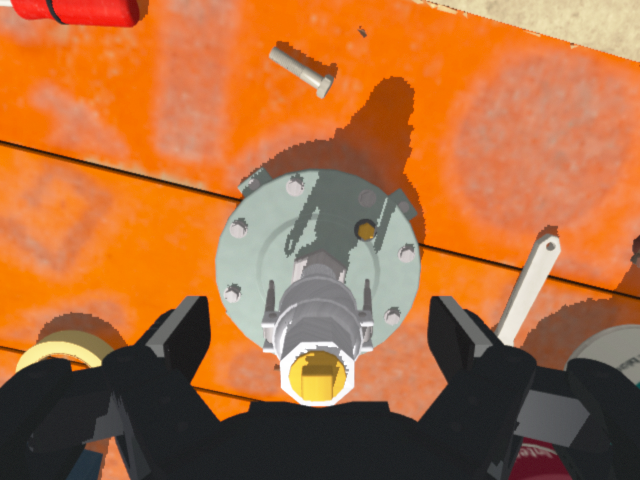

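View pics/scene27c.png

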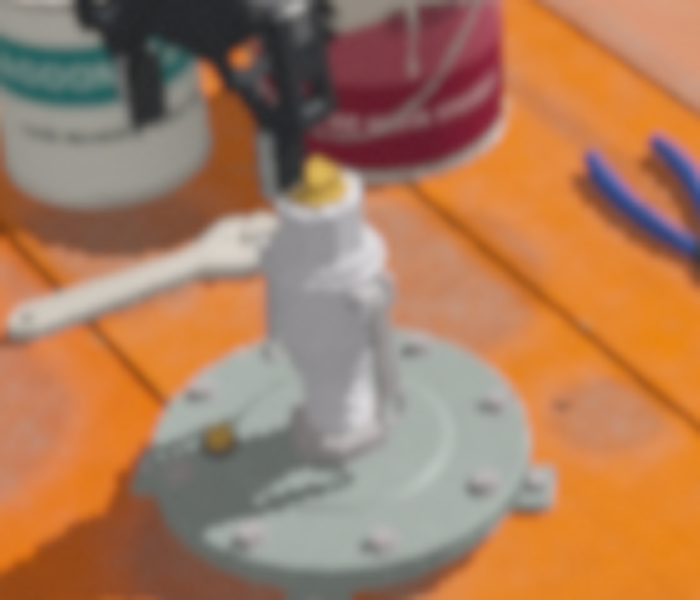

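Run:
```python
from h import *
im=cv2.imread("pics/w27.png");cv2.imwrite("pics/w27c.png",cv2.resize(im[265:365,250:390],None,fx=5.5,fy=5.5,interpolation=cv2.INTER_CUBIC))
```

```text
(no output)
```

View pics/w27c.png

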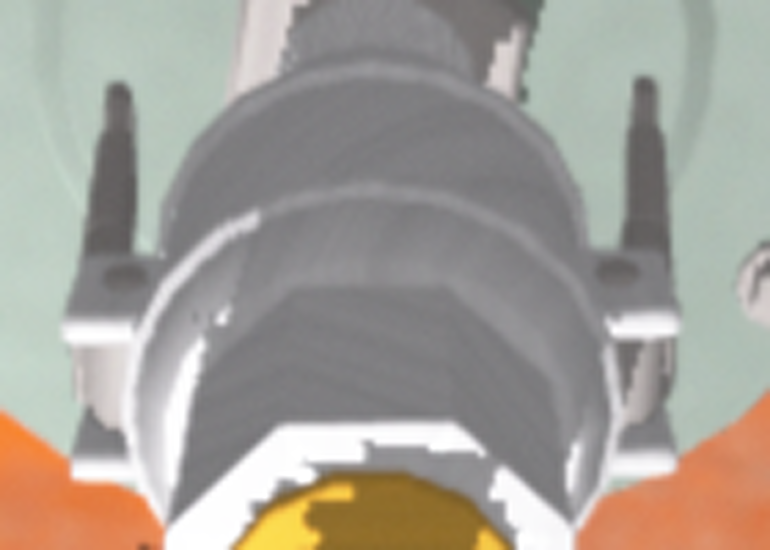

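Run:
```python
from plant import *
from h import *
c=calibration("wrist")
q=lambda r,t,z: np.array(proj(c,[*(A+U*r+hd(14.2)*t),z]))
for zp in (139.5,141.5):
  for t in (-7,-12): print("pin sep",zp,t,(q(31,t,zp)-q(-31,t,zp))[0].round(1), q(31,t,zp).round(1), q(-31,t,zp).round(1))
  for th in (1.35,1.4,1.45,1.5,1.55,1.6):
    print(th,[ (q(31+l*np.cos(th)+o*np.sin(th),0,zp-l*np.sin(th)+o*np.cos(th))-q(-31-l*np.cos(th)-o*np.sin(th),0,zp-l*np.sin(th)+o*np.cos(th)))[0].round(1) for l,o in ((72,3),(72,4),(78,3),(78,4))])
print("obs tips",250+118/5.5,265+100/5.5,250+645/5.5,"pins",250+125/5.5,250+617/5.5,265+273/5.5)
```

```text
pin sep 139.5 -7 87.8 [362.2 316.8] [274.4 317. ]
pin sep 139.5 -12 88.2 [362.5 310.3] [274.2 310.5]
1.35 [np.float64(111.0), np.float64(113.3), np.float64(112.0), np.float64(114.3)]
1.4 [np.float64(103.0), np.float64(105.2), np.float64(103.4), np.float64(105.6)]
1.45 [np.float64(94.9), np.float64(97.1), np.float64(94.8), np.float64(97.0)]
1.5 [np.float64(86.8), np.float64(89.1), np.float64(86.2), np.float64(88.4)]
1.55 [np.float64(78.8), np.float64(81.0), np.float64(77.7), np.float64(79.9)]
1.6 [np.float64(70.8), np.float64(73.0), np.float64(69.2), np.float64(71.3)]
pin sep 141.5 -7 88.5 [362.6 318.1] [274.1 318.3]
pin sep 141.5 -12 88.9 [362.8 311.6] [273.9 311.8]
1.35 [np.float64(111.7), np.float64(114.0), np.float64(112.7), np.float64(114.9)]
1.4 [np.float64(103.6), np.float64(105.8), np.float64(104.0), np.float64(106.3)]
1.45 [np.float64(95.4), np.float64(97.7), np.float64(95.4), np.float64(97.6)]
1.5 [np.float64(87.3), np.float64(89.6), np.float64(86.7), np.float64(89.0)]
1.55 [np.float64(79.2), np.float64(81.5), np.float64(78.1), np.float64(80.3)]
1.6 [np.float64(71.2), np.float64(73.4), np.float64(69.6), np.float64(71.7)]
obs tips 271.45454545454544 283.1818181818182 367.27272727272725 pins 272.72727272727275 362.1818181818182 314.6363636363636
```

Run:
```python
from plant import *
from h import *
s=state()
p=cen3(80,92);print(p);go(s,[p[0],p[1],231],14.2)
```

```text
[507.14929538 222.98489613  79.        ]
R [[0.97, -0.002, -0.244], [0.244, 0.001, 0.97], [-0.001, -1.0, 0.001]] heading 104.1
inc cm [11.18  0.09  9.14] turn deg 89.9
```

Emit:
play_rows(increments=[0, 0, 1, 7, 100, 1, 0, 2.5, 14, 100, 2, 0, 4, 21, 100, 3, 0, 5.5, 28, 100, 4.5, 0, 7, 35, 100, 6, 0, 8.5, 42, 100, 7.5, 0, 9.1, 49, 100, 9, 0, 9.1, 56, 100, 10.2, 0, 9.1, 63, 100, 11.2, 0, 9.1, 70, 100])

```text
time_s: 38.98
eef_pos: [508.5, 223.2, 232.2]
orientation: [-1.432, 0.765, -0.764]
wrist_force: [-0.1, -0.3, -0.1]
width: 85.2
```

Emit:
play_rows(increments=[0, 0, 0, 7, 100, 0, 0, 0, 14, 100, 0, 1, 0, 20, 100, 0, 4, 0, 20, 100, 0, 8, 0, 20, 100, 0, 11, 0, 20, 100, 0, 12, 0, 20, 100, 0, 12, 0, 20, 100])

```text
time_s: 39.65
eef_pos: [504.9, 221.8, 109.7]
orientation: [-1.322, 1.03, -1.023]
wrist_force: [-1.0, 0.9, 1.0]
width: 85.4
```

Run:
```python
from plant import *
from h import *
s=state();print(s["eef_pos"])
for r in (80,60,50,40): go(s,cen3(r,92),14.2)
```

```text
[504.92650023 221.80691728 109.65303551]
R [[0.244, -0.007, 0.97], [-0.97, -0.002, 0.244], [0.0, -1.0, -0.007]] heading 14.1
inc cm [-0.06  3.06  0.27] turn deg -0.1
R [[0.244, -0.007, 0.97], [-0.97, -0.002, 0.244], [0.0, -1.0, -0.007]] heading 14.1
inc cm [1.94 3.06 0.27] turn deg -0.1
R [[0.244, -0.007, 0.97], [-0.97, -0.002, 0.244], [0.0, -1.0, -0.007]] heading 14.1
inc cm [2.94 3.06 0.27] turn deg -0.1
R [[0.244, -0.007, 0.97], [-0.97, -0.002, 0.244], [0.0, -1.0, -0.007]] heading 14.1
inc cm [3.94 3.06 0.27] turn deg -0.1
```

Emit:
play_rows(increments=[0, 1.5, 0.2, 0, 100, 0, 2.7, 0.2, 0, 100, 0, 3.0, 0.2, 0, 100, 1, 3.0, 0.2, 0, 100, 2, 3.0, 0.2, 0, 100, 2.5, 3.0, 0.2, 0, 100, 2.5, 3.0, 0.2, 0, 100])

```text
time_s: 40.23
eef_pos: [517.3, 197.6, 84.1]
orientation: [-1.314, 1.025, -1.027]
wrist_force: [-0.2, 0.0, 0.7]
width: 85.5
```

Emit:
play_rows(increments=[0.2, 0, 0, 0, 100, 0.4, 0, 0, 0, 100, 0.4, 0, 0, 0, 100])

```text
time_s: 40.48
eef_pos: [517.1, 194.8, 83.1]
orientation: [-1.316, 1.025, -1.025]
wrist_force: [0.0, 0.1, -0.1]
width: 85.5
```

Emit:
play_rows(increments=[0.2, 0, 0, 0, 100, 0.3, 0, 0, 0, 100, 0.3, 0, 0, 0, 100])

```text
time_s: 40.73
eef_pos: [517.5, 192.1, 82.7]
orientation: [-1.316, 1.025, -1.025]
wrist_force: [0.5, 0.1, 0.0]
width: 85.3
```

Emit:
play_rows(increments=[0.2, 0, 0, 0, 100, 0.2, 0, 0, 0, 100, 0.2, 0, 0, 0, 100])

```text
time_s: 40.98
eef_pos: [518.1, 190.2, 82.8]
orientation: [-1.316, 1.025, -1.025]
wrist_force: [0.2, -0.4, 0.0]
width: 85.4
```

Emit:
play_rows(increments=[0.1, 0, 0, 0, 100, 0.1, 0, 0, 0, 100, 0.1, 0, 0, 0, 100])

```text
time_s: 41.23
eef_pos: [518.4, 189.2, 82.8]
orientation: [-1.316, 1.025, -1.025]
wrist_force: [-0.3, 0.2, -0.0]
width: 85.5
```

Emit:
play_rows(increments=[0.1, 0, 0, 0, 100, 0.1, 0, 0, 0, 100, 0.1, 0, 0, 0, 100])

```text
time_s: 41.48
eef_pos: [518.6, 188.2, 82.8]
orientation: [-1.316, 1.025, -1.025]
wrist_force: [0.6, -1.1, -1.1]
width: 85.3
```

Emit:
play_rows(increments=[0.1, 0, 0, 0, 100, 0.1, 0, 0, 0, 100, 0.1, 0, 0, 0, 100])

```text
time_s: 41.73
eef_pos: [518.8, 187.5, 82.8]
orientation: [-1.316, 1.025, -1.024]
wrist_force: [-0.6, 1.2, -1.3]
width: 85.2
```

Emit:
play_rows(increments=[0.1, 0, 0, 0, 100, 0.1, 0, 0, 0, 100, 0.1, 0, 0, 0, 100])

```text
time_s: 41.98
eef_pos: [518.9, 187.0, 82.7]
orientation: [-1.315, 1.026, -1.023]
wrist_force: [-0.0, 2.9, -1.0]
width: 85.4
```

Emit:
play_rows(increments=[0.1, 0, 0, 0, 100, 0.1, 0, 0, 0, 100, 0.1, 0, 0, 0, 100])

```text
time_s: 42.23
eef_pos: [519.0, 186.2, 82.5]
orientation: [-1.315, 1.026, -1.023]
wrist_force: [-2.3, 5.7, -1.5]
width: 85.1
```

Emit:
play_rows(increments=[0.1, 0, 0, 0, 100, 0.1, 0, 0, 0, 100, 0.1, 0, 0, 0, 100])

```text
time_s: 42.48
eef_pos: [519.2, 185.5, 82.4]
orientation: [-1.315, 1.026, -1.022]
wrist_force: [-0.7, 6.5, -3.3]
width: 85.3
```

Emit:
play_rows(increments=[0.05, 0, 0, 0, 100, 0.05, 0, 0, 0, 100, 0.05, 0, 0, 0, 100])

```text
time_s: 42.73
eef_pos: [519.2, 185.5, 82.4]
orientation: [-1.314, 1.027, -1.022]
wrist_force: [-1.0, 7.9, -3.9]
width: 85.6
```

Run:
```python
from plant import *
s=state();print(s["wrist_force"],s["torque"],s["eef_pos"])
```

```text
[-1.03522017  7.9018698  -3.87121787] [ 1.48451187 -0.05346896 -0.3630907 ] [519.20197051 185.47502105  82.36267466]
```

Emit:
play_rows(increments=[-1, 0, 0, 0, 100, -4, 0, 0, 0, 100, -6, -1, 0, 0, 100, -7, -4, 0, 0, 100, -7, -8, 0, 0, 100, -7, -12, 0, 0, 100, -7, -15, 0, 0, 100, -7, -15, 0, 0, 100])

```text
time_s: 43.4
eef_pos: [506.1, 252.8, 240.5]
orientation: [-1.307, 1.016, -1.03]
wrist_force: [0.2, -0.1, -0.0]
width: 85.1
```

Run:
```python
from plant import *
from h import *
s=state();print(s["eef_pos"],s["wrist_force"])
im=snapshot("scene")[:,:,::-1];cv2.imwrite("pics/scene30.png",im)
cv2.imwrite("pics/scene30c.png",cv2.resize(im[150:270,200:340],None,fx=5,fy=5,interpolation=cv2.INTER_CUBIC))
im=snapshot("top")[:,:,::-1];cv2.imwrite("pics/top30.png",im)
```

```text
[506.12827313 252.82463905 240.49995029] [ 0.24847539 -0.1172133  -0.01461026]
```

View pics/scene30c.png

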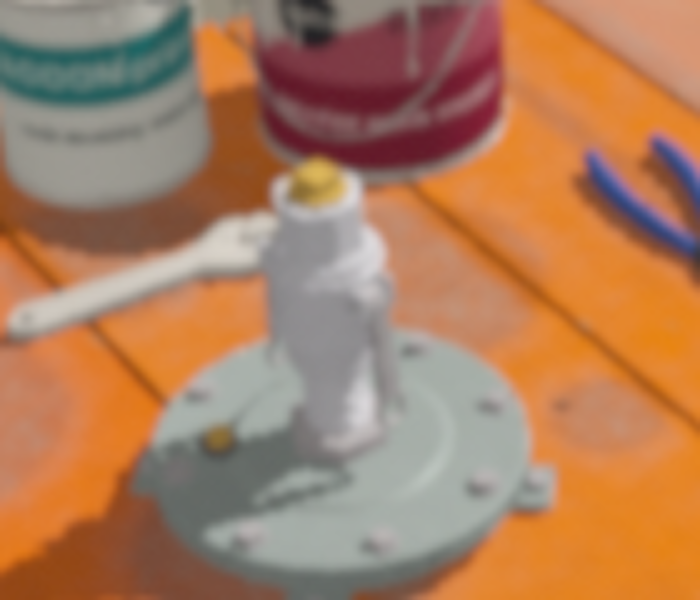

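View pics/top30.png

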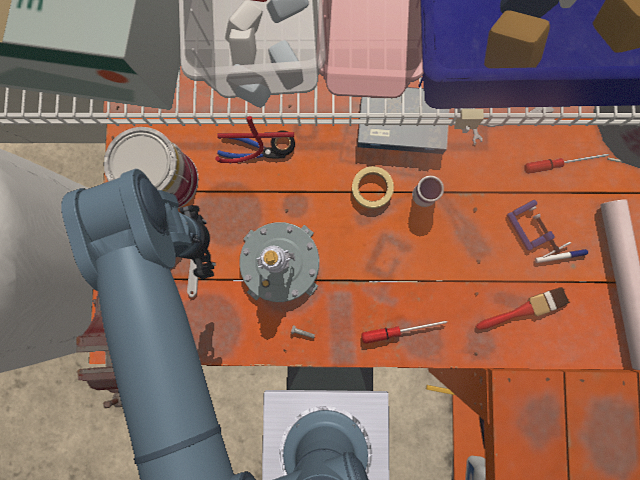

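Both arms hang along the coupling, which is upright. The spanner, tape and tin are where they were, and the gripper is clear. I'm handing the job in.

```bash
python3 -c "
from plant import *
print(finish_job())"
```

```text
the job is handed in; nothing more can be done
None
```

I fitted the coupling onto the adaptor, closed both cam arms down to their stops, and handed the job in at about 43 s of the 69 s allowed. `finish_job` gave no verdict, so what follows rests on my own checks.

- **Coupling:** It went on by feel and met a firm stop with the mouth about 112 mm up, which puts the adaptor top near 152 mm. The cameras agreed with that once I corrected them for a height bias. I pressed again on the plug with about 23 N, and the coupling stayed at the same height.
- **Highest pushes while fitting:** The strongest axial push with both arms up was about 29 N at the wrist for a moment. That is past the 25 N example in the task, which makes 48 N between coupling and tank. I could not read that force directly.
- **Left arm:** The first attempt stalled, probably because the gripper's knuckle caught on a hinge lug. It pushed on the stalled arm with about 20 N before I backed off. With the gripper turned, the arm closed at up to 13.5 N. A later re-press met the arm about 0.06 rad short of the stop and took it back there with 8 N.
- **Right arm:** It closed in one go, with 12 N at the stop.

**Disagreement:** a wrist picture taken before the re-press put both arms at about 1.43–1.49 rad, with an error of about 0.02. The stop contact on the left suggested about 1.54. Both are over the required 1.40, but the picture leaves only a thin margin. I did not measure the angles again after the re-press.

The last pictures show the coupling upright with both arms hanging along its sides. The spanner, tape and tin look unmoved, and the gripper is clear with no force on the wrist.

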